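Lay a shaft in its V-cradle and chock it with the tuck-in stop

ROBOT

A 6-joint arm with a two-finger parallel gripper is mounted at the origin on the work surface. World frame = base frame: x ahead of the robot, y to its left, z up, the work surface at z = 0. Lengths are in m, angles in degrees, forces in N, time in s.
With the tool pointing down it reaches from about 0.3 to 1 m from the base axis. Payload 5.1 kg.
Tool frame: the origin (TCP) lies midway between the tips of the shut fingers; the grasp point (between the pads) lies 19 mm behind it; z points along the fingers, y is the line along which they close (so a half turn about z gives the same grasp; the last joint's range is limited). The gripper opens to 95 mm and grips with 3 to 60 N. Pads are 20 mm wide; open, the fingers measure 119 mm over their backs; the gripper's body (75 mm by 180 mm) begins 59 mm behind the grasp point.
Start: joints at [-70.737, 7.093, 94.555, -0, 78.352, -4.733], TCP at [0.264, -0.594, 0.179] pointing down, gripper open.
Joint ranges: [-149.61, 149.61], [-58.7, 133.49], [1.44, 155.28], [-77.14, 257.14], [18.33, 153.61], [-166.67, 166.67]. Speed limits (degrees/s): [147.25, 147.25, 180, 180, 180, 180].

INTERFACE

Orientations are given as a 3x3 rotation matrix whose columns are the frame's x, y, z axes.
In Python, from station import state, get_image, sign_off gives the robot as it stands.
- The arm moves only by the tool arm_command, never from a script. Its argument "steps" is a list of rows, each an object with "turn": the turn, a rotation vector about the tool's x, y, z each as a share of 360 degrees, from -1 to 1, a list of three; "delta_pos": the shift along the tool's x, y, z each as a share of 0.2 m, from -1 to 1, a list of three; "gripper": the closure, from 0 (fully open) to 1 (shut). In form: [{"turn": [wx, wy, wz], "delta_pos": [dx, dy, dz], "gripper": gripper}, ...]. A call has 1 to 8 rows; each row is the pose to reach, as a shift and turn from the pose commanded when the call began, along the tool's axes at that moment, turning the shorter way round; what a row does not reach only later rows make up. A row lasts 1/12 s, in which the tool goes at most 41.7 mm and 7.16 degrees, less where a joint would pass 70% of its speed; a pose out of reach is approached as far as the arm can. A call with a number of a shift or a turn outside -1 to 1 is refused whole. A call with a gripper value outside its range is refused whole. The fingers move at their own pace and stop on an object; "force" is the grip in N (left out, the last holds). Time passes only in rows, so rows that repeat a pose let the fingers close. It gives the time, the measured TCP pose, the force, the opening and the grip force at its end, in the units of the state.
- state(): the state, without advancing time (a new reading comes with each control period).
- get_image(name): name is "scene" or "top" or "wrist"; returns a dict with "color" (420x560x3 uint8, red, green, blue), "fx", "fy", "cx", "cy" (pixels), "R" (3x3) and "t" (3): a world point X has camera coordinates R X + t; the wrist camera has in their place "hand_eye" (4x4, takes a point from camera to tool coordinates, whose origin is the TCP and whose axes are the flange's). Camera axes: x right, y down, z forward; pixel columns grow to the right and rows downward; lengths in m; the calibration is good to about 2 mm. A picture is of the moment at which its call begins: read the wrist's pose just before it. There is no depth.
- sign_off(): hands the job in; it is judged then, once.
The state is a dict: "clock": time; "q": joint angles; "qd": joint speeds; "tau": joint torques, N m; "ee_pos": TCP position; "orientation": TCP orientation; "contact_force": force on the tool from outside, world axes, zero at the start; "wrist_torque": the same for the moment, N m; "grip_width": opening from 0.0 (shut) to 1.0 (fully open); "grip_force": force on a finger pad.
Only numpy, scipy, OpenCV 4.12 (cv2) and the standard library are available. Lean on these libraries where they do the work, as an engineer would, in place of code of your own. Each camera call takes 0.05 s, during which the arm holds its last target. There are 200 camera calls.

TASK

Lift the steel shaft off its black rest and lay it in the two V-blocks of the cradle, centred lengthways, and let go of it. Then chock it with the aluminium stop: tilt the stop to tuck its thin tail under the cradle's lip, and lower its tall nose in front of the shaft, midway between the V-blocks, until the stop lies flat on the base plate. Lower both parts into place, never drop them, and leave the other things on the bench alone.

Things in the scene. Friction and masses are not known exactly. Their poses are not given: they have to be found in the camera images.
- cradle: Fixed cradle. Dark steel base plate 140 (x) x 150 (y) x 8 mm; origin on the bench surface, z up; plate spans x -60 to +80, top at z = 8 mm, bare in the middle. Two aluminium V-blocks 14 mm thick (centred at y = -58 and +58) carry the shaft along y. Along the -x edge, roughly facing the robot, runs a hooked rail: inner wall at x = -52 mm, with a lip that reaches over the plate to x = -40 mm.
- cradle_seat (a point): Where the shaft's centre belongs when it lies home in both V-blocks, midway between them: cradle x = +36, y = 0, z = 32 mm. Axes as the cradle's; the shaft runs along y. V faces at 45 degrees: +x side tall (43 mm above the bench), -x side low (28 mm), so the shaft could roll out towards the lip.
- cradle_lip (a point): Lower free edge of the cradle's lip, at its middle: cradle x = -40, y = 0, z = 24 mm. Axes as the cradle's. The lip is 150 mm long (y), 5 mm thick, its underside 16 mm above the plate, top at z = 29 mm. From the wall under it to a seated shaft there is 76 mm.
- shaft_center (a point): Centre of the loose plain steel shaft, 24 mm diameter, 180 mm long, 0.3 to 0.55 kg. The x axis runs along the shaft; it may be rolled about x. It starts level, centre 32 mm above the bench.
- rest: Fixed black plastic rest on which the shaft waits: foot 150 (x) x 36 (y) x 8 mm, origin under its centre on the bench, with V-posts 10 mm thick at x = -60 and +60 mm, about 28 mm high. The shaft lies along the rest's x, its middle free on both sides.
- stop_grip (a point): Grip point in the rib of the loose aluminium stop, 30 mm above its underside (stop flat on the bench at the start). x points from tail to nose, z up. Rib on the middle line: 12 mm wide (y), from 16 mm behind to 18 mm ahead of this point, top 10 mm above it. Pinch it across y, fingertips above the 7 mm plate. Tail edge 38 mm behind this point, nose face 32 mm ahead. 0.11 to 0.18 kg.
- stop_tail (a point): Middle of the stop's lower tail edge, on its underside; axes as the stop's. Plate 70 (x) x 50 (y) x 7 mm; a nose block 14 mm long, 50 mm wide at the far end rises to 28 mm above the underside. With the shaft seated the stop only goes in tilted, nose up 25 to 35 degrees, tail first; home, the tail is 6 to 12 mm under the lip.
- spray_can: White can 52 mm in diameter, 150 mm tall, standing beyond the work; bystander. Origin at its foot.
- solder_reel: Grey reel 60 mm in diameter, 40 mm tall, standing on end; bystander. Origin at its foot.
- screwdriver: Screwdriver lying on the bench beyond the cradle; bystander.
Mind the look-alikes: they are no part of the job. Leave any turquoise look-alike of the part that bears shaft_center alone. Leave any green look-alike of the part that bears stop_grip alone.

How it is judged (in metres and radians):
On the way, in this order (a step that is already met when the one before it is completed fails the run):
1. the shaft lies home in both V-blocks, centred within 15 mm, and is let go, while the stop is not yet under the lip (x of shaft_center in the frame of cradle_seat between -0.004 and 0.004 m and y of shaft_center in the frame of cradle_seat between -0.015 and 0.015 m and z of shaft_center in the frame of cradle_seat between -0.004 and 0.004 m and angle between the x axis of shaft and the y axis of cradle, either way round below 0.06 rad and contact force between the fingers and shaft below 0.1 N and linear speed of shaft below 0.03 m/s and not (x of stop_tail in the frame of cradle between -0.056 and -0.043 m and y of stop_tail in the frame of cradle between -0.02 and 0.02 m)), for 0.2 s.
2. the stop's tail is under the lip with its nose still raised (x of stop_tail in the frame of cradle between -0.056 and -0.043 m and y of stop_tail in the frame of cradle between -0.02 and 0.02 m and z of stop_tail in the frame of cradle below 0.02 m and angle between stop_tail's own z axis and vertical above 0.15 rad), for 0.02 s.
At the end, for the whole second after the job is handed in: Shaft in both V-blocks: centre within 4 mm of the seat (15 mm lengthways), aligned within 0.06 rad. Stop flat on the base plate within 0.06 rad and 4 mm, nose to shaft within 0.15 rad, tail at least 3 mm under the lip and within 20 mm of its middle. Both released, at rest (x of shaft_center in the frame of cradle_seat between -0.004 and 0.004 m and y of shaft_center in the frame of cradle_seat between -0.015 and 0.015 m and z of shaft_center in the frame of cradle_seat between -0.004 and 0.004 m and angle between the x axis of shaft and the y axis of cradle, either way round below 0.06 rad and x of stop_tail in the frame of cradle between -0.056 and -0.043 m and y of stop_tail in the frame of cradle between -0.02 and 0.02 m and z of stop_tail in the frame of cradle between 0.004 and 0.012 m and angle between stop_tail's own z axis and vertical below 0.06 rad and angle between the x axis of stop and the x axis of cradle, either way round below 0.15 rad and contact force between the fingers and shaft below 0.1 N and contact force between the fingers and stop below 0.1 N and linear speed of each of shaft, stop below 0.02 m/s); the robot touches nothing.
It fails at once if the shaft is dropped: it falls out of the fingers faster than 0.5 m/s (about 13 mm of fall) (contact force between the fingers and shaft below 0.1 N and linear speed of shaft above 0.5 m/s).
It fails at once if the stop is dropped or its nose let fall: untouched by the fingers it moves faster than 0.5 m/s or turns faster than 6 rad/s (contact force between the fingers and stop below 0.1 N and (linear speed of stop above 0.5 m/s or angular speed of stop above 6 rad/s)).
It fails at once if the spray can is moved more than 30 mm (distance of spray_can from where it was at the start of the episode above 0.03 m).
It fails at once if the solder reel is moved more than 30 mm (distance of solder_reel from where it was at the start of the episode above 0.03 m).
It fails at once if the screwdriver is moved more than 30 mm (distance of screwdriver from where it was at the start of the episode above 0.03 m).
It also fails if it takes over 58 s, if anything falls off the work surface, if the arm or the gripper's body presses on something with over 40 N, if the wrist force passes 120 N, or if a joint passes its speed limit or range.

## Working session

There is one attempt and no reset: what is moved stays moved. The work goes in short steps, Python scripts to look and compute and a tool call to move; the robot and the scene stay as the last step left them, time stands still between calls to the robot, and variables do not carry over. Pictures are saved under pics/ and viewed, at most 10 in all, crops included, and the job is handed in when it is done.

Besides the shell and the picture viewer there is one more tool, called after "Emit:" by a JSON object that holds its "name" and its "arguments". arm_command: Moves the arm, as the interface text tells. Shift numbers are shares of 0.2 m and turn numbers shares of 360 degrees, none past 1 either way. Its arguments: {"type":"object","properties":{"steps":{"type":"array"},"force":{"type":"number"}},"required":["steps"]}

```bash
mkdir -p pics; ls; python3 - <<'E'
from station import state,get_image
import cv2,numpy as np
s=state();print(s)
ims=[]
for n in("scene","top"):
    d=get_image(n);cv2.imwrite(f"pics/{n}0.png",d["color"][:,:,::-1]);print(n,d["fx"],d["fy"],d["cx"],d["cy"],np.round(d["R"],4).tolist(),np.round(d["t"],4).tolist())
E
```

```text
pics
{'clock': 0.0, 'q': array([-7.07357409e+01,  7.13210700e+00,  9.46326875e+01, -1.48669058e-03,
        7.83530371e+01, -4.73414487e+00]), 'qd': array([-0.12248035,  0.02093559,  0.07766206,  0.1011796 ,  0.08603776,
        0.05924361]), 'tau': array([-2.53636281e-03, -4.17606461e+01, -3.59935856e+01,  7.72539829e-02,
        4.92727209e-02, -1.87379151e-04]), 'ee_pos': array([ 0.26407557, -0.59315652,  0.17731721]), 'orientation': array([[ 9.13554697e-01,  4.06715284e-01, -7.02498549e-04],
       [ 4.06715865e-01, -9.13552663e-01,  1.93301199e-03],
       [ 1.44416102e-04, -2.05162949e-03, -9.99997885e-01]]), 'contact_force': array([ 0.60810536, -0.71107321,  0.70510396]), 'wrist_torque': array([-0.01351068,  0.00246935,  0.04343391]), 'grip_force': 0.0, 'grip_width': 1.0000116077768773}
scene 505.4174429762498 505.4174429762498 283.55837101214354 205.28439684904043 [[0.4391, 0.8984, -0.0127], [0.7585, -0.3783, -0.5306], [-0.4815, 0.2233, -0.8475]] [-0.3095, -0.4036, 1.4087]
top 504.12659021101393 504.12659021101393 287.2516198274689 204.83398629259858 [[0.0148, -0.9999, -0.0013], [-0.9976, -0.0147, -0.0676], [0.0676, 0.0023, -0.9977]] [0.0499, 0.5882, 1.3397]
```

View pics/scene0.png

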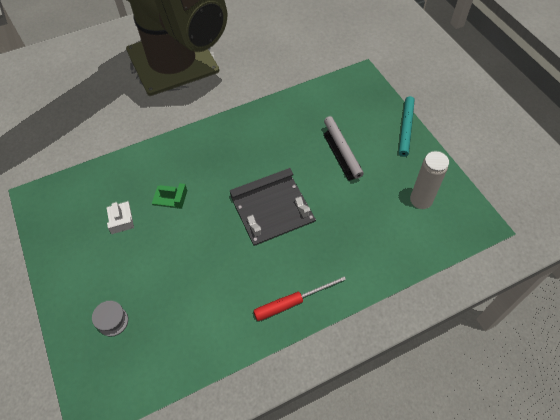

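View pics/top0.png

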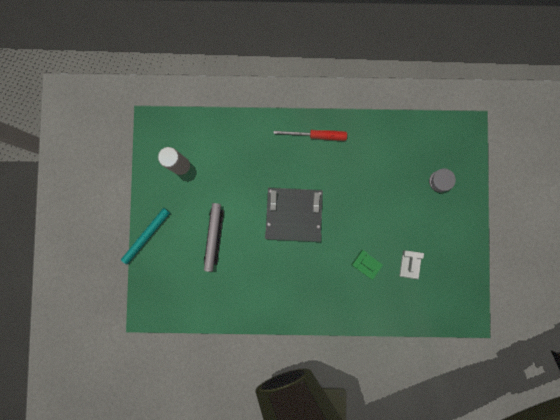

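Candidates: shaft – grey bar at top (213,237)/scene (343,147), against the turquoise bar at top (146,236)/scene (407,126). Stop – white-grey block at top (411,265)/scene (120,217), against the green one at top (368,264)/scene (170,195). I choose the grey bar and the white block. The cradle is at top (294,215), lip towards the robot (bottom), V-blocks at (273,200) and (317,202).

```bash
cat > h.py <<'E'
import cv2,numpy as np
from station import state,get_image
def cam(n):
    if n!="wrist":
        d=get_image(n);R=np.array(d["R"]);return d,R,np.array(d["t"])
    s=state();d=get_image(n);H=np.array(d["hand_eye"]);Rt=s["orientation"]
    Rwc=Rt@H[:3,:3];c=s["ee_pos"]+Rt@H[:3,3];return d,Rwc.T,-Rwc.T@c
def ray(C,uv):
    d,R,t=C;p=np.array([(uv[0]-d["cx"])/d["fx"],(uv[1]-d["cy"])/d["fy"],1.]);return -R.T@t,R.T@p
def plane(C,uv,z):
    c,r=ray(C,uv);return c+r*(z-c[2])/r[2]
def proj(C,X):
    d,R,t=C;p=R@np.asarray(X,float)+t;return np.array([d["fx"]*p[0]/p[2]+d["cx"],d["fy"]*p[1]/p[2]+d["cy"]])
def save(C,n,box=None,k=1):
    im=C[0]["color"][:,:,::-1]
    if box:im=im[box[1]:box[3],box[0]:box[2]]
    cv2.imwrite("pics/"+n,cv2.resize(im,None,fx=k,fy=k,interpolation=cv2.INTER_CUBIC))
E
python3 - <<'E'
from h import *
C=cam("top");im=C[0]["color"];hsv=cv2.cvtColor(im,cv2.COLOR_RGB2HSV)
m=((hsv[...,1]<70)&(hsv[...,2]>75)).astype(np.uint8)
m[:110]=0;m[330:]=0;m[:,:138]=0;m[:,486:]=0
n,l,st,ce=cv2.connectedComponentsWithStats(m)
for i in range(1,n):
    if st[i,4]>15:
        cs,_=cv2.findContours((l==i).astype(np.uint8),0,2);r=cv2.minAreaRect(cs[0])
        box=cv2.boxPoints(r)
        print(st[i].tolist(),np.round(r[0],1),[np.round(plane(C,b,.032)[:2],3).tolist() for b in box],plane(C,r[0],.032).round(3))
d=((hsv[...,2]<75)&(hsv[...,1]<90)).astype(np.uint8);d[:180]=0;d[250:]=0;d[:,:255]=0;d[:,335:]=0
cs,_=cv2.findContours(d,0,2);c=max(cs,key=cv2.contourArea);r=cv2.minAreaRect(c)
print("cradle",r,[np.round(plane(C,b,.008)[:2],3).tolist() for b in cv2.boxPoints(r)])
a=cv2.resize(im[190:290,190:340],None,fx=3.3,fy=3.3,interpolation=2);b=cv2.resize(im[230:300,340:440],None,fx=3.3,fy=3.3,interpolation=2)
b=cv2.copyMakeBorder(b,0,a.shape[0]-b.shape[0],0,0,0)[:,:300];cv2.imwrite("pics/crop1.png",np.hstack([a,b])[:,:,::-1])
E
```

```text
[436, 110, 50, 2, 51] [460.5 110.5] [[0.85, -0.34], [0.852, -0.473], [0.849, -0.473], [0.847, -0.34]] [ 0.849 -0.406  0.032]
[273, 130, 37, 7, 119] [291.1 132.5] [[0.78, 0.1], [0.791, 0.1], [0.784, 0.002], [0.774, 0.003]] [0.782 0.051 0.032]
[158, 147, 22, 25, 383] [168.5 159. ] [[0.738, 0.409], [0.739, 0.353], [0.673, 0.351], [0.673, 0.407]] [0.705 0.38  0.032]
[429, 168, 27, 23, 473] [442. 179.] [[0.691, -0.321], [0.692, -0.39], [0.633, -0.39], [0.632, -0.32]] [ 0.662 -0.355  0.032]
[265, 188, 58, 54, 2608] [293.9 214.3] [[0.495, 0.117], [0.633, 0.113], [0.629, -0.037], [0.49, -0.032]] [0.562 0.04  0.032]
[204, 203, 17, 69, 618] [211.3 237. ] [[0.408, 0.281], [0.591, 0.262], [0.588, 0.238], [0.406, 0.256]] [0.498 0.259 0.032]
[399, 250, 25, 30, 558] [411.2 264.3] [[0.401, -0.239], [0.473, -0.249], [0.466, -0.306], [0.394, -0.295]] [ 0.433 -0.272  0.032]
cradle ((320.0, 202.5), (2.0, 5.0), -0.0) [[0.589, -0.028], [0.603, -0.028], [0.603, -0.033], [0.589, -0.033]]
```

View pics/crop1.png

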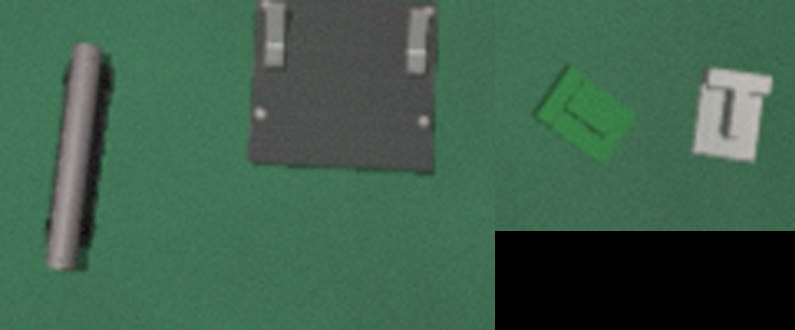

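The crop confirms the choice: left the plain grey shaft on its black rest, right the white stop with nose bar upward (world +x) at crop (738,82) and rib below; the green one is the look-alike. Now I set up a helper that converts a target pose to move units.

```bash
cat >> h.py <<'E'
from scipy.spatial.transform import Rotation as Ro
def Rt(yaw,tilt=0):
    # tool x at yaw in the plane, z down; tilt>0: tool x raised (nose up)
    return (Ro.from_euler("z",yaw,degrees=True)*Ro.from_euler("y",-tilt,degrees=True)*Ro.from_euler("x",180,degrees=True)).as_matrix()
def plan(p,R=None,n=1):
    s=state();O=s["orientation"]
    d=O.T@(np.array(p)-s["ee_pos"])/.2
    w=np.zeros(3) if R is None else Ro.from_matrix(O.T@R).as_rotvec(degrees=True)/360
    print("at",s["ee_pos"].round(4),"clock",round(s["clock"],2),"delta",d.round(4),"turn",w.round(4),"rows",max(np.linalg.norm(d)*200/41.7,np.linalg.norm(w)*360/7.16).round(1))
E
python3 - <<'E'
from h import *
print(np.round(get_image("wrist")["hand_eye"],3))
plan([.40,-.272,.25],Rt(-7))
E
```

```text
[[ 0.001 -0.955 -0.296  0.084]
 [ 1.     0.001 -0.     0.   ]
 [ 0.    -0.296  0.955 -0.206]
 [ 0.     0.     0.     1.   ]]
at [ 0.2641 -0.5934  0.1778] clock 0.2 delta [ 1.2742 -1.1925 -0.3595] turn [-0.0002  0.      0.0861] rows 8.5
```

Emit:
{"name": "arm_command", "arguments": {"steps": [{"turn":[0,0,0.086],"delta_pos":[1.0,-0.8,0.0],"gripper":0},{"turn":[0,0,0.086],"delta_pos":[1.0,-0.8,0.0],"gripper":0},{"turn":[0,0,0.086],"delta_pos":[1.0,-0.8,0.0],"gripper":0},{"turn":[0,0,0.086],"delta_pos":[1.0,-0.8,0.0],"gripper":0},{"turn":[0,0,0.086],"delta_pos":[1.0,-0.8,0.0],"gripper":0},{"turn":[0,0,0.086],"delta_pos":[1.0,-0.8,0.0],"gripper":0},{"turn":[0,0,0.086],"delta_pos":[1.0,-0.8,0.0],"gripper":0},{"turn":[0,0,0.086],"delta_pos":[1.0,-0.8,0.0],"gripper":0}]}}

```text
clock: 0.87
ee_pos: [0.3829, -0.3643, 0.1786]
orientation: [[0.993, -0.117, 0.0], [-0.117, -0.993, -0.0], [0.0, 0.0, -1.0]]
contact_force: [-0.0, -0.0, -0.2]
grip_width: 1.0
grip_force: 0.0
```

```bash
python3 - <<'E'
from h import *
plan([.47,-.285,.17],Rt(-7))
E
```

```text
at [ 0.3829 -0.3643  0.1786] clock 0.87 delta [ 0.3859 -0.4449  0.043 ] turn [ 0.     -0.      0.0007] rows 2.8
```

Emit:
{"name": "arm_command", "arguments": {"steps": [{"turn":[0,0,0],"delta_pos":[0.38,-0.44,0.04],"gripper":0},{"turn":[0,0,0],"delta_pos":[0.38,-0.44,0.04],"gripper":0},{"turn":[0,0,0],"delta_pos":[0.38,-0.44,0.04],"gripper":0},{"turn":[0,0,0],"delta_pos":[0.38,-0.44,0.04],"gripper":0},{"turn":[0,0,0],"delta_pos":[0.38,-0.44,0.04],"gripper":0},{"turn":[0,0,0],"delta_pos":[0.38,-0.44,0.04],"gripper":0}]}}

```text
clock: 1.37
ee_pos: [0.4676, -0.2894, 0.1703]
orientation: [[0.993, -0.122, -0.001], [-0.122, -0.993, -0.0], [-0.001, 0.0, -1.0]]
contact_force: [0.4, 0.2, 0.2]
grip_width: 1.0
grip_force: 0.0
```

```bash
python3 - <<'E'
from h import *
C=cam("wrist");np.save("stopcam.npy",C,allow_pickle=True);save(C,"w_stop.png")
print(C[0]["fx"],state()["qd"].round(2))
plan([.60,-.12,.18],Rt(-2));plan([.60,.04,.18],Rt(-2))
E
```

```text
Traceback (most recent call last):
ValueError: setting an array element with a sequence. The requested array has an inhomogeneous shape after 1 dimensions. The detected shape was (3,) + inhomogeneous part.
```

```bash
sed -i 's/^def save(C,n/import pickle\ndef keep(C,n):pickle.dump(C,open(n,"wb"))\ndef load(n):return pickle.load(open(n,"rb"))\ndef save(C,n/' h.py; python3 - <<'E'
from h import *
C=cam("wrist");keep(C,"stop.pkl");save(C,"w_stop.png")
print(C[0]["fx"])
plan([.60,-.12,.18],Rt(-2));plan([.60,.04,.18],Rt(-2))
im=C[0]["color"];hsv=cv2.cvtColor(im,cv2.COLOR_RGB2HSV)
m=((hsv[...,1]<60)&(hsv[...,2]>110)).astype(np.uint8)
n,l,st,ce=cv2.connectedComponentsWithStats(m)
for i in range(1,n):
    if st[i,4]>300:
        cs,_=cv2.findContours((l==i).astype(np.uint8),0,2);r=cv2.minAreaRect(cs[0]);print(st[i].tolist(),r)
E
```

```text
356.82897179230537
at [ 0.4673 -0.2896  0.1705] clock 1.47 delta [ 0.554  -0.9236 -0.0478] turn [ 0.0001  0.     -0.0141] rows 5.2
at [ 0.4673 -0.2896  0.1705] clock 1.47 delta [ 0.4554 -1.7175 -0.0481] turn [ 0.0001  0.     -0.0141] rows 8.5
[467, 0, 93, 289, 25356] ((513.0, 144.0), (288.0, 92.0), 90.0)
[248, 184, 51, 63, 2973] ((273.0, 215.0), (62.0, 50.0), 90.0)
[88, 334, 139, 17, 1415] ((156.99716186523438, 341.8153991699219), (15.628917694091797, 138.16824340820312), 89.11859893798828)
[365, 335, 112, 16, 1462] ((420.4999694824219, 342.4999694824219), (110.99998474121094, 14.999998092651367), -0.0)
[140, 352, 284, 44, 6914] ((280.8917236328125, 373.7580261230469), (38.20612335205078, 283.07366943359375), 88.03634643554688)
```

View pics/w_stop.png

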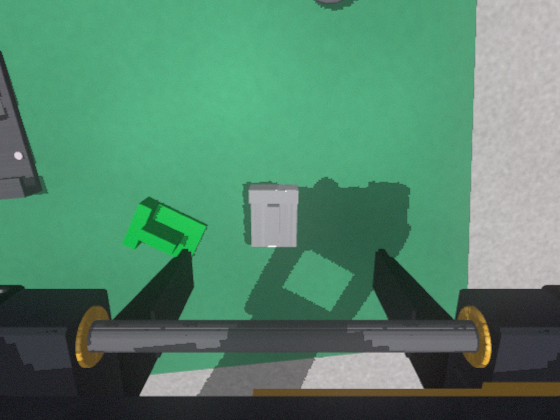

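Wrist view: the stop at (273,215) with its nose to the image top (rows 184–190) and tail edge at row 247, the green look-alike at (165,228), cradle at the left edge. Now over to the cradle.

Emit:
{"name": "arm_command", "arguments": {"steps": [{"turn":[0,0,-0.014],"delta_pos":[0.5,-0.9,-0.05],"gripper":0},{"turn":[0,0,-0.014],"delta_pos":[0.5,-0.9,-0.05],"gripper":0},{"turn":[0,0,-0.014],"delta_pos":[0.5,-0.9,-0.05],"gripper":0},{"turn":[0,0,-0.014],"delta_pos":[0.5,-0.9,-0.05],"gripper":0},{"turn":[0,0,-0.014],"delta_pos":[0.5,-0.9,-0.05],"gripper":0},{"turn":[0,0,-0.014],"delta_pos":[0.5,-0.9,-0.05],"gripper":0},{"turn":[0,0,-0.014],"delta_pos":[0.5,-0.9,-0.05],"gripper":0}]}}

```text
clock: 2.05
ee_pos: [0.5897, -0.1214, 0.1807]
orientation: [[0.999, -0.032, 0.0], [-0.032, -0.999, -0.0], [0.0, 0.0, -1.0]]
contact_force: [0.3, -0.7, -0.5]
grip_width: 1.001
grip_force: 0.0
```

```bash
python3 - <<'E'
from h import *
C=load("stop.pkl");im=C[0]["color"];hsv=cv2.cvtColor(im,cv2.COLOR_RGB2HSV)
m=((hsv[...,1]<60)&(hsv[...,2]>90)).astype(np.uint8)[175:255,235:315]
cs,_=cv2.findContours(m,0,2);c=max(cs,key=cv2.contourArea)[:,0]+[235,175]
for r in range(180,250,4):
    xs=c[c[:,1]==r][:,0]
    if len(xs):print(r,xs.min(),xs.max(),im[r,273].tolist())
for u in (255,292):print("col",u,c[c[:,0]==u][:,1].min(),c[c[:,0]==u][:,1].max())
print("rows",[(r,int(im[r,260].mean()),int(im[r,273].mean())) for r in range(180,250,2)])
plan([.60,.04,.18],Rt(-2))
E
```

```text
184 251 279 [88, 111, 101]
188 249 297 [108, 116, 115]
192 249 249 [176, 177, 178]
196 249 249 [172, 175, 178]
204 297 297 [112, 116, 115]Traceback (most recent call last):
  File "<stdin>", line 8, in <module>
    return umr_minimum(a, axis, None, out, keepdims, initial, where)
ValueError: zero-size array to reduction operation minimum which has no identity
```

Emit:
{"name": "arm_command", "arguments": {"steps": [{"turn":[0,0,0],"delta_pos":[0.0,-0.8,0],"gripper":0},{"turn":[0,0,0],"delta_pos":[0.0,-0.8,0],"gripper":0},{"turn":[0,0,0],"delta_pos":[0.0,-0.8,0],"gripper":0},{"turn":[0,0,0],"delta_pos":[0.0,-0.8,0],"gripper":0},{"turn":[0,0,0],"delta_pos":[0.0,-0.8,0],"gripper":0},{"turn":[0,0,0],"delta_pos":[0.0,-0.8,0],"gripper":0},{"turn":[0,0,0],"delta_pos":[0.0,-0.8,0],"gripper":0}]}}

```text
clock: 2.63
ee_pos: [0.5943, 0.0363, 0.1805]
orientation: [[0.999, -0.035, -0.0], [-0.035, -0.999, -0.001], [-0.0, 0.001, -1.0]]
contact_force: [0.3, -0.9, -0.4]
grip_width: 1.0
grip_force: 0.0
```

```bash
python3 - <<'E'
from h import *
C=load("stop.pkl");im=C[0]["color"];hsv=cv2.cvtColor(im,cv2.COLOR_RGB2HSV)
m=((hsv[...,1]<60)&(hsv[...,2]>90)).astype(np.uint8);
for r in range(182,250,6):
    xs=np.where(m[r,235:301])[0]+235
    print(r,xs.min() if len(xs) else 0,xs.max() if len(xs) else 0)
for u in (255,262,285,292):
    ys=np.where(m[175:255,u])[0]+175;print("col",u,ys.min(),ys.max())
print([(r,int(im[r,260].mean()),int(im[r,273].mean())) for r in range(182,250,2)])
C=cam("wrist");keep(C,"cradle.pkl");save(C,"w_cradle.png")
E
```

```text
182 0 0
188 249 297
194 249 298
200 249 298
206 251 297
212 251 297
218 251 297
224 251 296
230 251 296
236 251 296
242 251 296
248 0 0
col 255 184 246
col 262 184 246
col 285 185 246
col 292 185 246
[(182, 83, 115), (184, 100, 100), (186, 115, 116), (188, 112, 113), (190, 153, 154), (192, 175, 177), (194, 175, 176), (196, 175, 175), (198, 179, 174), (200, 175, 177), (202, 174, 176), (204, 173, 114), (206, 170, 129), (208, 171, 172), (210, 172, 169), (212, 170, 170), (214, 169, 173), (216, 170, 169), (218, 171, 170), (220, 167, 168), (222, 172, 169), (224, 167, 169), (226, 168, 168), (228, 168, 168), (230, 169, 165), (232, 167, 168), (234, 169, 167), (236, 165, 165), (238, 168, 166), (240, 166, 166), (242, 167, 165), (244, 165, 168), (246, 155, 240), (248, 119, 118)]
```

View pics/w_cradle.png

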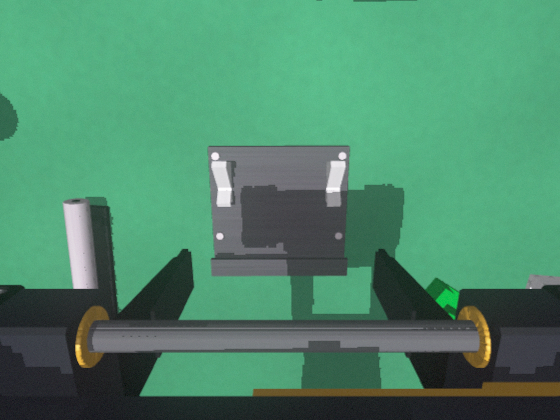

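Wrist view: cradle plate corners at about (208,146),(349,146); V-blocks at (222,183) and (337,183); lip strip rows 258–275; shaft end at (77,203).

```bash
python3 - <<'E'
from h import *
C=load("cradle.pkl");im=C[0]["color"];g=cv2.GaussianBlur(cv2.cvtColor(im,cv2.COLOR_RGB2GRAY),(3,3),0).astype(float)
hsv=cv2.cvtColor(im,cv2.COLOR_RGB2HSV);S=hsv[...,1].astype(float)
def edge(v,lo,hi):  # subpixel strongest edge
    d=np.abs(np.diff(v[lo:hi]));i=d.argmax();k=slice(max(i-2,0),i+3);return lo+.5+np.average(np.arange(len(d))[k],weights=d[k])
far=[(u,edge(S[:,u],138,155)) for u in range(235,330,8)]
bk=[(u,edge(S[:,u],268,283)) for u in range(225,285,8)]
lf=[(u,edge(g[:,u],252,264)) for u in range(225,285,8)]
L=[(edge(S[r],200,220),r) for r in range(165,255,8)]
Rr=[(edge(S[r],340,356),r) for r in range(152,182,4)]
P=lambda q,z:np.array([plane(C,p,z)[:2] for p in q])
for n,q,z in(("far z8",far,.008),("far z0",far,0),("lipback",bk,.029),("lipfront",lf,.029),("left",L,.008),("right",Rr,.008)):
    p=P(q,z);c=p.mean(0);d=np.linalg.svd(p-c)[2][0];print(n,c.round(4),"ang",np.degrees(np.arctan(d[1]/d[0])).round(2),"px",np.mean(q,0).round(1),"res",np.abs((p-c)@[-d[1],d[0]]).max().round(4))
# bolts and V blocks
m=((S<60)&(g>140)).astype(np.uint8);n,l,st,ce=cv2.connectedComponentsWithStats(m[140:260,200:360])
for i in range(1,n):
    if st[i,4]>15:print(st[i].tolist(),(ce[i]+[200,140]).round(1),plane(C,ce[i]+[200,140],.009)[:2].round(4))
# stop
D=load("stop.pkl")
for n,uv,z in(("tailL",(250.5,246.8),.007),("tailR",(296.8,246.8),.007),("noseTL",(248.5,189.5),.028),("noseTR",(298.5,189.5),.028),("noseBL",(251,184),0),("noseBR",(297,185),0),("ribL front",(273,247),.007)):print(n,plane(D,uv,z).round(4))
# shaft end from top image
plan([.55,.2,.2],Rt(-6))
E
```

```text
far z8 [0.6343 0.0383] ang 88.18 px [279.  145.5] res 0.0002
far z0 [0.6333 0.0384] ang 88.18 px [279.  145.5] res 0.0002
lipback [0.4949 0.0723] ang 88.33 px [253.  275.5] res 0.0001
lipfront [0.5145 0.0711] ang 88.07 px [253.  259.3] res 0.0002
left [0.5665 0.1161] ang -1.85 px [211.2 209. ] res 0.0002
right [ 0.61   -0.0349] ang -1.65 px [348.3 166. ] res 0.0002
[10, 11, 22, 56, 789] [220.9 180.3] [0.5995 0.1023]
[126, 11, 21, 55, 733] [335.4 178.7] [ 0.5969 -0.0211]
[16, 92, 8, 8, 52] [219.3 235.7] [0.5358 0.1096]
tailL [ 0.401  -0.2456  0.007 ]
tailR [ 0.3947 -0.297   0.007 ]
noseTL [ 0.4711 -0.256   0.028 ]
noseTR [ 0.465  -0.3058  0.028 ]
noseBL [ 0.4704 -0.256   0.    ]
noseBR [ 0.4633 -0.3051  0.    ]
ribL front [ 0.3977 -0.2706  0.007 ]
at [0.5944 0.0361 0.1805] clock 2.68 delta [-0.2514 -0.8111 -0.0979] turn [0.0001 0.     0.0109] rows 4.1
```

Emit:
{"name": "arm_command", "arguments": {"steps": [{"turn":[0,0,0.011],"delta_pos":[-0.64,-1.0,0],"gripper":0},{"turn":[0,0,0.011],"delta_pos":[-0.64,-1.0,0],"gripper":0},{"turn":[0,0,0.011],"delta_pos":[-0.64,-1.0,0],"gripper":0},{"turn":[0,0,0.011],"delta_pos":[-0.64,-1.0,0],"gripper":0},{"turn":[0,0,0.011],"delta_pos":[-0.64,-1.0,0],"gripper":0},{"turn":[0,0,0.011],"delta_pos":[-0.64,-1.0,0],"gripper":0},{"turn":[0,0,0.011],"delta_pos":[-0.64,-1.0,0],"gripper":0},{"turn":[0,0,0.011],"delta_pos":[-0.64,-1.0,0],"gripper":0}]}}

```text
clock: 3.35
ee_pos: [0.4734, 0.2418, 0.1807]
orientation: [[0.995, -0.102, 0.001], [-0.102, -0.995, -0.001], [0.001, 0.001, -1.0]]
contact_force: [0.7, -0.1, -0.3]
grip_width: 1.001
grip_force: 0.0
```

```bash
python3 - <<'E'
from h import *
print(state()["ee_pos"],state()["q"].round(1))
C=cam("wrist");keep(C,"shaft.pkl");save(C,"w_shaft.png")
im=C[0]["color"];hsv=cv2.cvtColor(im,cv2.COLOR_RGB2HSV)
m=((hsv[...,1]<60)&(hsv[...,2]>110)).astype(np.uint8);m[285:]=0
n,l,st,ce=cv2.connectedComponentsWithStats(m)
for i in range(1,n):
    if st[i,4]>300:
        cs,_=cv2.findContours((l==i).astype(np.uint8),0,2);r=cv2.minAreaRect(cs[0]);print(st[i].tolist(),np.round(cv2.boxPoints(r),1).tolist())
E
```

```text
[0.47341936 0.24178362 0.18066811] [ 21.3  -8.1 109.5  -0.   78.6 117.2]
[0, 0, 88, 285, 12460] [[-0.0, 0.0], [87.0, 0.0], [87.0, 284.0], [0.0, 284.0]]
[399, 0, 90, 131, 5968] [[399.0, 0.0], [488.0, 0.0], [488.0, 130.0], [399.0, 130.0]]
[526, 0, 34, 60, 1515] [[525.9000244140625, 58.400001525878906], [528.7000122070312, -1.399999976158142], [560.2000122070312, 0.10000000149011612], [557.2999877929688, 59.900001525878906]]
[249, 67, 28, 186, 4162] [[248.89999389648438, 67.0999984741211], [274.0, 66.80000305175781], [276.1000061035156, 251.89999389648438], [251.0, 252.1999969482422]]
```

View pics/w_shaft.png

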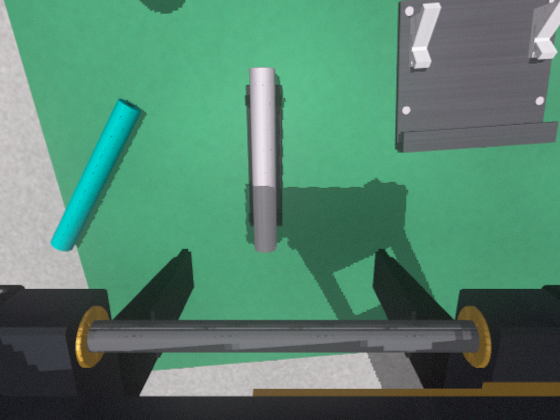

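Wrist view: the grey shaft runs from (261,67) to (263,252), turquoise look-alike apart at (95,175); the rest's posts show at its sides.

```bash
python3 - <<'E'
from h import *
C=load("shaft.pkl")
a=plane(C,(261.5,67),.044);b=plane(C,(263.6,252),.044);print(a.round(4),b.round(4),np.linalg.norm(a-b))
a2=plane(C,(261.5,67),.034);b2=plane(C,(263.6,252),.034);d=a2-b2
c=(a+b)/2;u=a2-b2; # end spread at 44; lateral at axis height
yaw=np.degrees(np.arctan2(d[1],d[0]));n=np.array([-d[1],d[0]])/np.linalg.norm(d[:2])
print("yaw",yaw); e=np.array([n[1],-n[0]])
cc=e*(c[:2]@e)+n*(((a2+b2)/2)[:2]@n);print("centre",cc.round(4))
w=[plane(C,(x,160),.033)[:2] for x in(249.5,275)];print("dia",np.linalg.norm(w[0]-w[1]), np.mean(w,0))
plan([*cc,.09],Rt(yaw))
E
```

```text
[0.5882 0.2487 0.044 ] [0.41   0.2678 0.044 ] 0.17922160054600764
yaw -6.114311850539392
centre [0.4992 0.2588]
dia 0.025332117132482602 [0.50387487 0.2586496 ]
at [0.4739 0.2412 0.1807] clock 3.4 delta [ 0.1162 -0.101   0.4533] turn [ 0.0001 -0.0001  0.0005] rows 2.3
```

Emit:
{"name": "arm_command", "arguments": {"steps": [{"turn":[0,0,0.0005],"delta_pos":[0.116,-0.1,0.2],"gripper":0},{"turn":[0,0,0.0005],"delta_pos":[0.116,-0.1,0.4],"gripper":0},{"turn":[0,0,0.0005],"delta_pos":[0.116,-0.1,0.6],"gripper":0},{"turn":[0,0,0.0005],"delta_pos":[0.116,-0.1,0.75],"gripper":0},{"turn":[0,0,0.0005],"delta_pos":[0.116,-0.1,0.81],"gripper":0},{"turn":[0,0,0.0005],"delta_pos":[0.116,-0.1,0.81],"gripper":0},{"turn":[0,0,0.0005],"delta_pos":[0.116,-0.1,0.81],"gripper":0}]}}

```text
clock: 3.98
ee_pos: [0.4996, 0.2589, 0.0192]
orientation: [[0.994, -0.108, 0.0], [-0.108, -0.994, -0.0], [0.0, 0.0, -1.0]]
contact_force: [0.6, -0.3, 0.4]
grip_width: 0.997
grip_force: 0.0
```

Emit:
{"name": "arm_command", "arguments": {"steps": [{"turn":[0,0,0],"delta_pos":[0,0,0],"gripper":0.6},{"turn":[0,0,0],"delta_pos":[0,0,0],"gripper":0.9},{"turn":[0,0,0],"delta_pos":[0,0,0],"gripper":1},{"turn":[0,0,0],"delta_pos":[0,0,0],"gripper":1},{"turn":[0,0,0],"delta_pos":[0,0,0],"gripper":1},{"turn":[0,0,0],"delta_pos":[0,0,0],"gripper":1},{"turn":[0,0,0],"delta_pos":[0,0,0],"gripper":1},{"turn":[0,0,0],"delta_pos":[0,0,0],"gripper":1}], "force": 40}}

```text
clock: 4.65
ee_pos: [0.4984, 0.26, 0.0186]
orientation: [[0.994, -0.105, 0.0], [-0.105, -0.994, -0.0], [0.0, 0.0, -1.0]]
contact_force: [0.0, 0.3, 0.6]
grip_width: 0.497
grip_force: 0.0
```

Emit:
{"name": "arm_command", "arguments": {"steps": [{"turn":[0,0,0],"delta_pos":[0,0,0],"gripper":1},{"turn":[0,0,0],"delta_pos":[0,0,0],"gripper":1},{"turn":[0,0,0],"delta_pos":[0,0,0],"gripper":1},{"turn":[0,0,0],"delta_pos":[0,0,0],"gripper":1},{"turn":[0,0,0],"delta_pos":[0,0,0],"gripper":1},{"turn":[0,0,0],"delta_pos":[0,0,0],"gripper":1},{"turn":[0,0,0],"delta_pos":[0,0,0],"gripper":1}]}}

```text
clock: 5.23
ee_pos: [0.4984, 0.26, 0.0186]
orientation: [[0.994, -0.106, -0.0], [-0.106, -0.994, -0.0], [-0.0, 0.0, -1.0]]
contact_force: [0.2, 0.7, -0.2]
grip_width: 0.022
grip_force: 0.0
```

The fingers shut without meeting the shaft; look before anything else.

```bash
python3 - <<'E'
from h import *
s=state();print(s["grip_width"],s["grip_force"],s["ee_pos"],s["q"].round(1))
A=cam("wrist");B=cam("scene");T=cam("top");keep(B,"s2.pkl");keep(T,"t2.pkl")
a=A[0]["color"];b=cv2.resize(B[0]["color"][60:230,250:450],(480,408))
t=cv2.resize(T[0]["color"][180:290,130:300],(320,207))
print(proj(B,s["ee_pos"]),proj(T,s["ee_pos"]),proj(A,s["ee_pos"]))
x=np.zeros((600,800,3),np.uint8);x[:300,:400]=cv2.resize(a,(400,300));x[:340,400:]=cv2.resize(b,(400,340));x[340:547,:320]=t
cv2.imwrite("pics/miss.png",x[:,:,::-1])
E
```

```text
0.021686548619982662 0.0 [0.49844613 0.25996236 0.01855774] [ 22.1   5.  113.2  -0.   61.8 118.1]
[343.10074235 149.48408156] [211.87618615 236.78593571] [281.99380567 242.80426467]
```

View pics/miss.png

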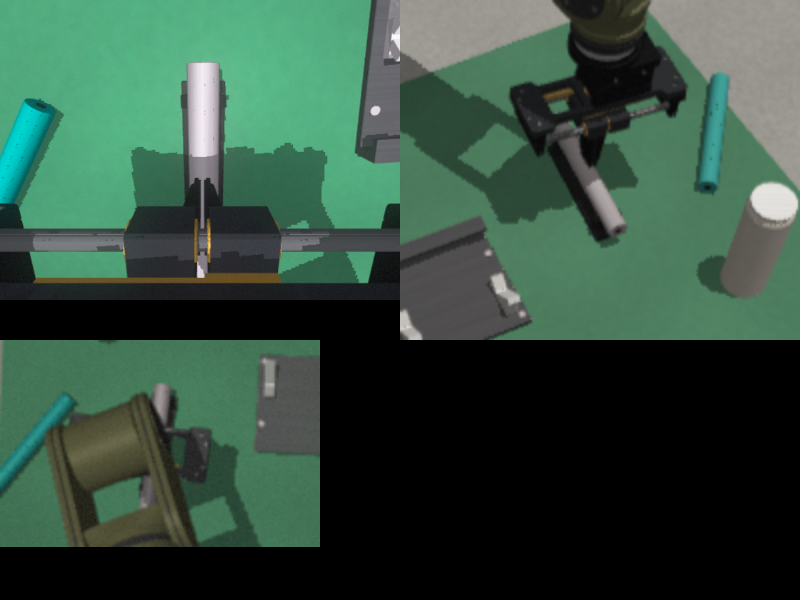

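The montage shows the fingers shut over the shaft with their tips visible in front of it, at about (202,180) in the wrist part. The tips seem to be above the shaft, so I check the heights numerically.

```bash
python3 - <<'E'
from h import *
A=cam("wrist");im=A[0]["color"];hsv=cv2.cvtColor(im,cv2.COLOR_RGB2HSV);keep(A,"miss.pkl")
e=np.array([.994,-.106,0]);n=np.array([.106,.994,0]);c=np.array([.4992,.2588,0])
for z in (.012,.032,.05):
    p=c+e*.09+[0,0,z+.012];print(z,"far end",proj(A,p).round(1),"width@60mm",np.linalg.norm(proj(A,c+e*.06+n*.012+[0,0,z])-proj(A,c+e*.06-n*.012+[0,0,z])).round(1),proj(A,c+e*.06+[0,0,z]).round(1))
m=((hsv[...,1]<60)&(hsv[...,2]>110))
for r in (86,90,110,140,170,200,220,240,250,260,280,300):
    print(r,[int(x) for x in im[r,250:320:5].mean(1)], )
for r in (95,130,160,200):
    x=np.where(m[r,230:330])[0]+230;print(r,x.min(),x.max())
x=np.where(m[40:200,285])[0]+40;print("col285",x.min(),x.max())
# static scene/top before and after: shaft visible end
for nm in("scene",):
    B=load("s2.pkl")
    for z in(.012,.032,.05):print(nm,z,proj(B,c+e*.09+[0,0,z]).round(1))
    print(proj(B,[.4984,.26,.0186]),proj(B,[.4984,.26,.045]))
E
```

```text
0.012 far end [284.2  87.9] width@60mm 40.7 [284.  142.5]
0.032 far end [284.3  86.3] width@60mm 44.8 [284.1 146.6]
0.05 far end [284.5  84.6] width@60mm 49.2 [284.2 151. ]
86 [136, 133, 133, 136, 132, 136, 134, 143, 142, 144, 138, 138, 141, 136]
90 [133, 133, 130, 166, 200, 220, 236, 238, 230, 212, 185, 153, 141, 138]
110 [138, 138, 141, 168, 197, 221, 235, 237, 229, 210, 185, 149, 94, 142]
140 [141, 70, 70, 167, 194, 219, 235, 237, 227, 209, 183, 145, 66, 67]
170 [140, 105, 82, 168, 197, 223, 235, 237, 226, 206, 183, 136, 84, 140]
200 [133, 136, 80, 159, 192, 221, 235, 238, 220, 204, 178, 124, 77, 135]
220 [89, 87, 56, 146, 128, 138, 141, 144, 132, 130, 125, 105, 54, 88]
240 [81, 81, 47, 103, 121, 136, 140, 145, 133, 130, 120, 89, 50, 80]
250 [76, 78, 46, 94, 118, 42, 111, 133, 38, 126, 119, 89, 47, 78]
260 [76, 75, 42, 87, 29, 39, 38, 40, 38, 40, 119, 77, 40, 80]
280 [77, 73, 38, 24, 30, 23, 34, 34, 25, 28, 24, 47, 38, 77]
300 [32, 34, 35, 38, 38, 35, 33, 33, 36, 36, 39, 34, 39, 29]
95 261 307
130 262 306
160 263 306
200 264 305
col285 87 199
scene 0.012 [358.1 180.4]
scene 0.032 [359.1 175.3]
scene 0.05 [360.  170.7]
[343.10643083 149.4539374 ] [344.08465797 142.44654016]
```

Emit:
{"name": "arm_command", "arguments": {"steps": [{"turn":[0,0,0],"delta_pos":[0,0,0.01],"gripper":1},{"turn":[0,0,0],"delta_pos":[0,0,0.02],"gripper":1},{"turn":[0,0,0],"delta_pos":[0,0,0.03],"gripper":1},{"turn":[0,0,0],"delta_pos":[0,0,0.03],"gripper":1}]}}

```text
clock: 5.77
ee_pos: [0.4979, 0.2598, 0.0119]
orientation: [[0.994, -0.106, -0.001], [-0.106, -0.994, -0.0], [-0.001, 0.001, -1.0]]
contact_force: [-0.9, 0.3, -0.1]
grip_width: 0.005
grip_force: 0.0
```

```bash
python3 - <<'E'
from h import *
s=state();print(s["contact_force"],s["ee_pos"],s["grip_width"])
A=load("miss.pkl");B=load("s2.pkl")
a=A[0]["color"][200:300,220:350];b=B[0]["color"][110:190,300:390]
x=np.hstack([cv2.resize(a,(400,308),interpolation=2),cv2.resize(b,(346,308),interpolation=2)])
x=np.clip(x.astype(float)*1.6,0,255).astype(np.uint8);cv2.imwrite("pics/miss2.png",x[:,:,::-1])
E
```

```text
[-0.91394488  0.25646937 -0.06526753] [0.49793356 0.25977214 0.01185639] 0.004506201934279534
```

View pics/miss2.png

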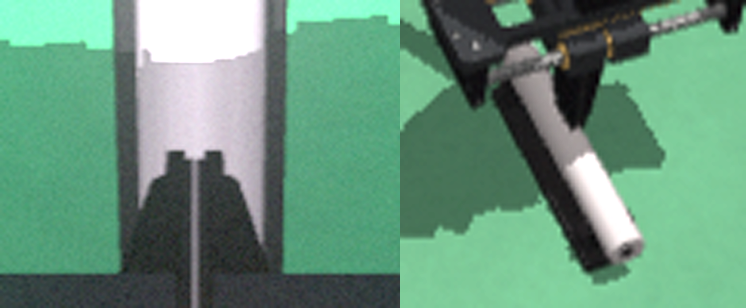

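The crop shows plainly that the shut tips, at (283,249), are in front of the shaft, so the real tips are higher than the reported TCP. I find the offset by lowering gently onto the shaft's top (z = 44 mm).

Emit:
{"name": "arm_command", "arguments": {"steps": [{"turn":[0,0,0],"delta_pos":[0,0,0.01],"gripper":1},{"turn":[0,0,0],"delta_pos":[0,0,0.02],"gripper":1},{"turn":[0,0,0],"delta_pos":[0,0,0.03],"gripper":1},{"turn":[0,0,0],"delta_pos":[0,0,0.03],"gripper":1}]}}

```text
clock: 6.1
ee_pos: [0.4986, 0.2601, 0.0079]
orientation: [[0.994, -0.106, -0.001], [-0.106, -0.994, -0.0], [-0.0, 0.0, -1.0]]
contact_force: [-3.8, -1.6, 8.8]
grip_width: 0.005
grip_force: 4.2
```

Emit:
{"name": "arm_command", "arguments": {"steps": [{"turn":[0,0,0],"delta_pos":[0,0,-0.03],"gripper":0.3},{"turn":[0,0,0],"delta_pos":[0,0,-0.03],"gripper":0.3},{"turn":[0,0,0],"delta_pos":[0,0,-0.03],"gripper":0.3},{"turn":[0,0,0],"delta_pos":[0,0,-0.03],"gripper":0.3},{"turn":[0,0,0],"delta_pos":[0,0,-0.03],"gripper":0.3},{"turn":[0,0,0],"delta_pos":[0,0,-0.03],"gripper":0.3},{"turn":[0,0,0],"delta_pos":[0,0,-0.03],"gripper":0.3},{"turn":[0,0,0],"delta_pos":[0,0,-0.03],"gripper":0.3}]}}

```text
clock: 6.77
ee_pos: [0.4983, 0.2599, 0.0123]
orientation: [[0.994, -0.106, -0.0], [-0.106, -0.994, -0.0], [-0.0, 0.0, -1.0]]
contact_force: [0.7, 0.4, 0.5]
grip_width: 0.511
grip_force: 0.0
```

```bash
python3 - <<'E'
from h import *
plan([.4992,.2588,-.017],Rt(-6.1));print(state()["grip_width"],state()["contact_force"])
E
```

```text
at [0.4983 0.2599 0.0123] clock 6.77 delta [0.0051 0.0051 0.1467] turn [0.     0.     0.0001] rows 0.7
0.5108226855109322 [0.72144668 0.39918289 0.51793054]
```

Emit:
{"name": "arm_command", "arguments": {"steps": [{"turn":[0,0,0],"delta_pos":[0.005,0.005,0.05],"gripper":0.4},{"turn":[0,0,0],"delta_pos":[0.005,0.005,0.1],"gripper":0.4},{"turn":[0,0,0],"delta_pos":[0.005,0.005,0.145],"gripper":0.4},{"turn":[0,0,0],"delta_pos":[0.005,0.005,0.145],"gripper":1},{"turn":[0,0,0],"delta_pos":[0.005,0.005,0.145],"gripper":1},{"turn":[0,0,0],"delta_pos":[0.005,0.005,0.145],"gripper":1},{"turn":[0,0,0],"delta_pos":[0.005,0.005,0.145],"gripper":1},{"turn":[0,0,0],"delta_pos":[0.005,0.005,0.145],"gripper":1}], "force": 40}}

```text
clock: 7.43
ee_pos: [0.4998, 0.2591, -0.0159]
orientation: [[0.994, -0.106, 0.001], [-0.106, -0.994, 0.0], [0.001, -0.0, -1.0]]
contact_force: [-0.1, -0.5, -0.2]
grip_width: 0.305
grip_force: 0.0
```

Emit:
{"name": "arm_command", "arguments": {"steps": [{"turn":[0,0,0],"delta_pos":[0,0,0],"gripper":1},{"turn":[0,0,0],"delta_pos":[0,0,0],"gripper":1},{"turn":[0,0,0],"delta_pos":[0,0,0],"gripper":1}]}}

```text
clock: 7.68
ee_pos: [0.4997, 0.2586, -0.0159]
orientation: [[0.994, -0.105, 0.001], [-0.105, -0.994, -0.001], [0.001, 0.0, -1.0]]
contact_force: [-0.4, -1.8, 2.8]
grip_width: 0.241
grip_force: 40.0
```

Shaft gripped (opening 0.241 ≈ 24 mm, 40 N). Lift.

Emit:
{"name": "arm_command", "arguments": {"steps": [{"turn":[0,0,0],"delta_pos":[0,0,-0.05],"gripper":1},{"turn":[0,0,0],"delta_pos":[0,0,-0.15],"gripper":1},{"turn":[0,0,0],"delta_pos":[0,0,-0.3],"gripper":1},{"turn":[0,0,0],"delta_pos":[0,0,-0.4],"gripper":1},{"turn":[0,0,0],"delta_pos":[0,0,-0.45],"gripper":1},{"turn":[0,0,0],"delta_pos":[0,0,-0.45],"gripper":1}]}}

```text
clock: 8.18
ee_pos: [0.5011, 0.2599, 0.0767]
orientation: [[0.994, -0.106, 0.005], [-0.106, -0.994, 0.002], [0.005, -0.003, -1.0]]
contact_force: [0.7, -0.3, -2.9]
grip_width: 0.246
grip_force: 40.0
```

```bash
python3 - <<'E'
from h import *
plan([.545,.15,.075],Rt(41));print(state()["grip_width"],state()["grip_force"],state()["contact_force"])
E
```

```text
at [0.5011 0.2599 0.0767] clock 8.18 delta [0.2762 0.5232 0.0082] turn [-1.000e-04 -9.000e-04 -1.307e-01] rows 6.6
0.24579664742131427 39.990994334220886 [ 0.69121415 -0.33276138 -2.89273808]
```

Emit:
{"name": "arm_command", "arguments": {"steps": [{"turn":[0,0,-0.018],"delta_pos":[0.04,0.07,0],"gripper":1},{"turn":[0,0,-0.036],"delta_pos":[0.08,0.14,0],"gripper":1},{"turn":[0,0,-0.054],"delta_pos":[0.12,0.21,0],"gripper":1},{"turn":[0,0,-0.072],"delta_pos":[0.16,0.28,0],"gripper":1},{"turn":[0,0,-0.09],"delta_pos":[0.2,0.35,0],"gripper":1},{"turn":[0,0,-0.108],"delta_pos":[0.24,0.42,0],"gripper":1},{"turn":[0,0,-0.124],"delta_pos":[0.28,0.49,0],"gripper":1},{"turn":[0,0,-0.13],"delta_pos":[0.28,0.52,0],"gripper":1}]}}

```text
clock: 8.85
ee_pos: [0.5435, 0.1477, 0.0713]
orientation: [[0.756, 0.654, -0.003], [0.654, -0.756, -0.001], [-0.003, -0.001, -1.0]]
contact_force: [0.1, 0.5, -2.1]
grip_width: 0.247
grip_force: 40.0
```

```bash
python3 - <<'E'
from h import *
plan([.5897,.0406,.07],Rt(88.25))
E
```

```text
at [0.5435 0.1477 0.0713] clock 8.85 delta [-0.1757  0.5563  0.0062] turn [-0.0004  0.0003 -0.1316] rows 6.6
```

Emit:
{"name": "arm_command", "arguments": {"steps": [{"turn":[0,0,-0.018],"delta_pos":[-0.02,0.07,0],"gripper":1},{"turn":[0,0,-0.036],"delta_pos":[-0.04,0.14,0],"gripper":1},{"turn":[0,0,-0.054],"delta_pos":[-0.07,0.22,0],"gripper":1},{"turn":[0,0,-0.072],"delta_pos":[-0.1,0.3,0],"gripper":1},{"turn":[0,0,-0.09],"delta_pos":[-0.12,0.38,0],"gripper":1},{"turn":[0,0,-0.108],"delta_pos":[-0.15,0.46,0],"gripper":1},{"turn":[0,0,-0.126],"delta_pos":[-0.17,0.54,0],"gripper":1},{"turn":[0,0,-0.1316],"delta_pos":[-0.176,0.556,0],"gripper":1}]}}

```text
clock: 9.52
ee_pos: [0.5892, 0.0404, 0.0712]
orientation: [[0.03, 1.0, -0.003], [1.0, -0.03, -0.001], [-0.001, -0.003, -1.0]]
contact_force: [0.2, -0.1, -1.8]
grip_width: 0.242
grip_force: 40.0
```

Emit:
{"name": "arm_command", "arguments": {"steps": [{"turn":[0,0,0],"delta_pos":[0,0,0],"gripper":1},{"turn":[0,0,0],"delta_pos":[0,0,0],"gripper":1}]}}

```text
clock: 9.68
ee_pos: [0.5885, 0.0423, 0.0716]
orientation: [[0.035, 0.999, -0.003], [0.999, -0.035, 0.0], [0.0, -0.003, -1.0]]
contact_force: [0.3, 0.5, -3.3]
grip_width: 0.246
grip_force: 40.0
```

```bash
python3 - <<'E'
from h import *
plan([.5897,.0406,.0],Rt(88.2))
T=cam("top");keep(T,"t3.pkl");S=cam("scene");keep(S,"s3.pkl");W=cam("wrist");keep(W,"w3.pkl")
im=W[0]["color"];hsv=cv2.cvtColor(im,cv2.COLOR_RGB2HSV);m=((hsv[...,1]<50)&(hsv[...,2]>120)).astype(np.uint8);m[300:]=0
n,l,st,ce=cv2.connectedComponentsWithStats(m)
for i in range(1,n):
    if st[i,4]>300:print(st[i].tolist(),ce[i].round(1))
s=state();c=np.array([*s["ee_pos"][:2],s["ee_pos"][2]+.048]);e=s["orientation"][:,0]
print("pred far end",proj(W,c+.09*e+[0,0,.012]),"blocks",[proj(W,np.array([.5897,.0406,0])+e*y+[0,0,.04]).round(0) for y in(58,-58) for y in(y/1000,)])
E
```

```text
at [0.5885 0.0423 0.0716] clock 9.68 delta [-0.0085  0.0073  0.3578] turn [-0.0005 -0.0001 -0.0005] rows 1.7
[254, 87, 91, 213, 14176] [292.3 184.4]
[144, 119, 36, 92, 2060] [162.9 158.3]
[176, 118, 74, 86, 5490] [215.  159.2]
[524, 130, 36, 128, 1210] [541.9 192.4]
pred far end [283.3434275   83.52803139] blocks [array([285., 146.]), array([284., 300.])]
```

Emit:
{"name": "arm_command", "arguments": {"steps": [{"turn":[0,0,0],"delta_pos":[-0.008,0.006,0.08],"gripper":1},{"turn":[0,0,0],"delta_pos":[-0.008,0.006,0.16],"gripper":1},{"turn":[0,0,0],"delta_pos":[-0.008,0.006,0.24],"gripper":1},{"turn":[0,0,0],"delta_pos":[-0.008,0.006,0.32],"gripper":1},{"turn":[0,0,0],"delta_pos":[-0.008,0.006,0.37],"gripper":1},{"turn":[0,0,0],"delta_pos":[-0.008,0.006,0.39],"gripper":1},{"turn":[0,0,0],"delta_pos":[-0.008,0.006,0.4],"gripper":1},{"turn":[0,0,0],"delta_pos":[-0.008,0.006,0.4],"gripper":1}]}}

```text
clock: 10.5
ee_pos: [0.5912, 0.0409, -0.0063]
orientation: [[0.033, 0.999, 0.0], [0.999, -0.033, 0.0], [0.0, 0.0, -1.0]]
contact_force: [0.6, -0.2, -3.2]
grip_width: 0.248
grip_force: 40.0
```

Emit:
{"name": "arm_command", "arguments": {"steps": [{"turn":[0,0,0],"delta_pos":[0,0,0.01],"gripper":1},{"turn":[0,0,0],"delta_pos":[0,0,0.02],"gripper":1},{"turn":[0,0,0],"delta_pos":[0,0,0.025],"gripper":1},{"turn":[0,0,0],"delta_pos":[0,0,0.025],"gripper":1}]}}

```text
clock: 10.83
ee_pos: [0.5912, 0.0406, -0.0112]
orientation: [[0.033, 0.999, 0.0], [0.999, -0.033, -0.0], [0.0, 0.0, -1.0]]
contact_force: [-0.8, -0.0, -3.7]
grip_width: 0.244
grip_force: 40.0
```

Emit:
{"name": "arm_command", "arguments": {"steps": [{"turn":[0,0,0],"delta_pos":[0,-0.006,0.008],"gripper":1},{"turn":[0,0,0],"delta_pos":[0,-0.006,0.016],"gripper":1},{"turn":[0,0,0],"delta_pos":[0,-0.006,0.022],"gripper":1},{"turn":[0,0,0],"delta_pos":[0,-0.006,0.022],"gripper":1}]}}

```text
clock: 11.17
ee_pos: [0.5902, 0.0407, -0.0157]
orientation: [[0.033, 0.999, 0.001], [0.999, -0.033, 0.0], [0.0, 0.001, -1.0]]
contact_force: [0.7, 0.0, -2.0]
grip_width: 0.246
grip_force: 40.0
```

Emit:
{"name": "arm_command", "arguments": {"steps": [{"turn":[0,0,0],"delta_pos":[0,0,0.005],"gripper":1},{"turn":[0,0,0],"delta_pos":[0,0,0.009],"gripper":1},{"turn":[0,0,0],"delta_pos":[0,0,0.009],"gripper":1}]}}

```text
clock: 11.42
ee_pos: [0.5903, 0.0407, -0.0159]
orientation: [[0.033, 0.999, 0.0], [0.999, -0.033, 0.0], [0.0, 0.0, -1.0]]
contact_force: [-4.3, 0.3, 7.2]
grip_width: 0.246
grip_force: 40.0
```

The shaft is seated (up-force 7 N); release slowly.

Emit:
{"name": "arm_command", "arguments": {"steps": [{"turn":[0,0,0],"delta_pos":[0,-0.003,0],"gripper":1},{"turn":[0,0,0],"delta_pos":[0,-0.003,0],"gripper":0.75},{"turn":[0,0,0],"delta_pos":[0,-0.003,0],"gripper":0.6},{"turn":[0,0,0],"delta_pos":[0,-0.003,0],"gripper":0.5},{"turn":[0,0,0],"delta_pos":[0,-0.003,0],"gripper":0.45},{"turn":[0,0,0],"delta_pos":[0,-0.003,0],"gripper":0.45},{"turn":[0,0,0],"delta_pos":[0,-0.003,0],"gripper":0.45},{"turn":[0,0,0],"delta_pos":[0,-0.003,0],"gripper":0.45}], "force": 5}}

```text
clock: 12.08
ee_pos: [0.5892, 0.0407, -0.0179]
orientation: [[0.033, 0.999, -0.0], [0.999, -0.033, 0.0], [0.0, -0.0, -1.0]]
contact_force: [-0.2, 0.1, 0.3]
grip_width: 0.54
grip_force: 0.0
```

Emit:
{"name": "arm_command", "arguments": {"steps": [{"turn":[0,0,0],"delta_pos":[0,0,-0.05],"gripper":0.45},{"turn":[0,0,0],"delta_pos":[0,0,-0.15],"gripper":0.45},{"turn":[0,0,0],"delta_pos":[0,0,-0.3],"gripper":0.45},{"turn":[0,0,0],"delta_pos":[0,0,-0.5],"gripper":0.45},{"turn":[0,0,0],"delta_pos":[0,0,-0.7],"gripper":0.45},{"turn":[0,0,0],"delta_pos":[0,0,-0.8],"gripper":0.45},{"turn":[0,0,0],"delta_pos":[0,0,-0.8],"gripper":0.45}]}}

```text
clock: 12.67
ee_pos: [0.5936, 0.0407, 0.1509]
orientation: [[0.033, 0.999, 0.013], [0.999, -0.033, -0.0], [0.0, 0.013, -1.0]]
contact_force: [1.0, -0.7, 0.8]
grip_width: 0.548
grip_force: 0.0
```

```bash
python3 - <<'E'
from h import *
T=cam("top");hsv=cv2.cvtColor(T[0]["color"],cv2.COLOR_RGB2HSV)
o=np.array([.5537,.0417,0]);ex=np.array([.9995,-.0314,0]);ey=np.array([.0314,.9995,0])
W=cam("wrist");keep(W,"w4.pkl");im=W[0]["color"];hsv=cv2.cvtColor(im,cv2.COLOR_RGB2HSV)
c=o+.036*ex
print("pred ends",proj(W,c+.09*ey+[0,0,.044]).round(1),proj(W,c-.09*ey+[0,0,.044]).round(1),"sides mid",proj(W,c+.03*ey+.012*ex+[0,0,.033]).round(1),proj(W,c+.03*ey-.012*ex+[0,0,.033]).round(1))
m=((hsv[...,1]<60)&(hsv[...,2]>95))
for r in range(40,290,15):
    x=np.where(m[r,200:400])[0]+200;print(r,(x.min(),x.max(),len(x)) if len(x) else None)
s=state();print(s["grip_width"],s["contact_force"].round(1));save(W,"w4.png")
plan([.436,-.2765,.17],Rt(-7))
E
```

```text
pred ends [279.3  93.8] [279.9 288.8] sides mid [292.9 164.1] [266.3 164.1]
40 None
55 None
70 None
85 None
100 (np.int64(266), np.int64(293), 28)
115 (np.int64(200), np.int64(326), 127)
130 (np.int64(200), np.int64(325), 126)
145 (np.int64(200), np.int64(325), 126)
160 (np.int64(200), np.int64(324), 125)
175 (np.int64(200), np.int64(323), 123)
190 (np.int64(201), np.int64(323), 123)
205 (np.int64(267), np.int64(293), 27)
220 (np.int64(267), np.int64(302), 31)
235 (np.int64(267), np.int64(302), 31)
250 (np.int64(262), np.int64(315), 54)
265 (np.int64(268), np.int64(291), 24)
280 (np.int64(268), np.int64(291), 24)
0.5515183219136147 [-0.5 -0.1  0.3]
at [0.5901 0.0407 0.1443] clock 12.77 delta [-1.6106 -0.7173 -0.131 ] turn [ 0.0004 -0.0004  0.2642] rows 13.3
```

View pics/w4.png

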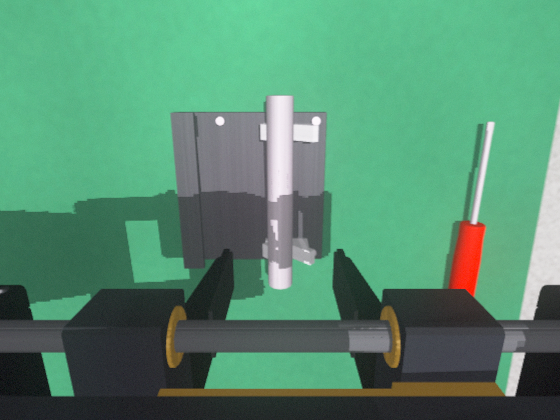

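The shaft lies in both V-blocks: ends at rows 97 and 288, sides at columns 267–293, within 2 px of the predicted seat. Now the stop.

Emit:
{"name": "arm_command", "arguments": {"steps": [{"turn":[0,0,0.02],"delta_pos":[-0.1,-0.05,-0.1],"gripper":0.45},{"turn":[0,0,0.04],"delta_pos":[-0.25,-0.12,-0.13],"gripper":0.45},{"turn":[0,0,0.06],"delta_pos":[-0.4,-0.2,-0.13],"gripper":0.45},{"turn":[0,0,0.08],"delta_pos":[-0.55,-0.25,-0.13],"gripper":0.45},{"turn":[0,0,0.1],"delta_pos":[-0.7,-0.32,-0.13],"gripper":0.45},{"turn":[0,0,0.12],"delta_pos":[-0.85,-0.38,-0.13],"gripper":0.45},{"turn":[0,0,0.14],"delta_pos":[-1.0,-0.45,-0.13],"gripper":0.45},{"turn":[0,0,0.15],"delta_pos":[-1.0,-0.45,-0.13],"gripper":0.45}]}}

```text
clock: 13.43
ee_pos: [0.4893, -0.1596, 0.1659]
orientation: [[0.834, 0.552, -0.005], [0.552, -0.834, -0.0], [-0.004, -0.003, -1.0]]
contact_force: [-0.3, 0.4, -0.7]
grip_width: 0.549
grip_force: 0.0
```

```bash
python3 - <<'E'
from h import *
plan([.437,-.2765,.15],Rt(-7.1))
E
```

```text
at [ 0.4893 -0.1596  0.1659] clock 13.43 delta [-0.5407  0.3427  0.0807] turn [-1.000e-04  8.000e-04  1.129e-01] rows 5.7
```

Emit:
{"name": "arm_command", "arguments": {"steps": [{"turn":[0,0,0.02],"delta_pos":[-0.1,0.06,0.02],"gripper":0.45},{"turn":[0,0,0.04],"delta_pos":[-0.2,0.12,0.04],"gripper":0.45},{"turn":[0,0,0.06],"delta_pos":[-0.3,0.19,0.06],"gripper":0.45},{"turn":[0,0,0.08],"delta_pos":[-0.4,0.26,0.08],"gripper":0.45},{"turn":[0,0,0.1],"delta_pos":[-0.5,0.32,0.08],"gripper":0.45},{"turn":[0,0,0.113],"delta_pos":[-0.54,0.343,0.08],"gripper":0.45},{"turn":[0,0,0.113],"delta_pos":[-0.54,0.343,0.08],"gripper":0.45},{"turn":[0,0,0.113],"delta_pos":[-0.54,0.343,0.08],"gripper":0.45}]}}

```text
clock: 14.1
ee_pos: [0.4407, -0.273, 0.1504]
orientation: [[0.994, -0.113, -0.003], [-0.113, -0.994, 0.003], [-0.003, -0.002, -1.0]]
contact_force: [0.5, 0.2, -0.5]
grip_width: 0.55
grip_force: 0.0
```

```bash
python3 - <<'E'
from h import *
W=cam("wrist");keep(W,"w5.pkl");im=W[0]["color"];hsv=cv2.cvtColor(im,cv2.COLOR_RGB2HSV)
m=((hsv[...,1]<60)&(hsv[...,2]>105)).astype(np.uint8);m[270:]=0;m[:,:200]=0;m[:,360:]=0
for z in [0]:
    p=lambda x,y,z:proj(W,np.array([.4359,-.2765,z])+Rt(-7.1)[:,0]*x-Rt(-7.1)[:,1]*y).round(1)
    print("pred tailL,R",p(-.038,.025,.007),p(-.038,-.025,.007),"noseTop",p(.032,.025,.028),p(.032,-.025,.028),"noseBot",p(.032,.025,0),"rib top",p(-.016,.006,.04),p(-.016,-.006,.04))
n,l,st,ce=cv2.connectedComponentsWithStats(m)
for i in range(1,n):
    if st[i,4]>200:print(st[i].tolist())
for r in range(110,250,8):
    x=np.where(m[r])[0];print(r,(x.min(),x.max()) if len(x) else None,[int(v) for v in im[r,262:302:4].mean(1)])
for u in(255,262,300,306):
    y=np.where(m[:,u])[0];print(u,(y.min(),y.max()) if len(y) else None)
print(state()["ee_pos"])
E
```

```text
pred tailL,R [262.1 228. ] [310.1 228.5] noseTop [260.3 164.5] [314.3 165.2] noseBot [262.1 159.7] rib top [280.2 218. ] [293.1 218.2]
[260, 160, 55, 69, 3505]
110 None [140, 141, 138, 139, 139, 141, 138, 143, 139, 139]
118 None [143, 141, 141, 142, 139, 140, 139, 139, 143, 140]
126 None [141, 141, 141, 141, 137, 142, 142, 142, 140, 141]
134 None [145, 143, 141, 141, 141, 142, 139, 140, 140, 139]
142 None [142, 140, 146, 146, 145, 141, 141, 146, 144, 142]
150 None [141, 141, 143, 145, 145, 142, 143, 145, 145, 143]
158 None [144, 144, 144, 142, 145, 144, 146, 146, 147, 143]
166 (np.int64(260), np.int64(314)) [254, 254, 254, 254, 254, 254, 254, 254, 254, 254]
174 (np.int64(260), np.int64(314)) [254, 254, 254, 254, 254, 254, 254, 254, 253, 253]
182 (np.int64(262), np.int64(312)) [250, 253, 253, 254, 253, 209, 209, 202, 191, 247]
190 (np.int64(261), np.int64(311)) [236, 185, 187, 193, 187, 189, 188, 189, 214, 214]
198 (np.int64(262), np.int64(311)) [170, 183, 185, 191, 189, 186, 186, 184, 189, 186]
206 (np.int64(262), np.int64(311)) [167, 181, 182, 189, 186, 185, 184, 183, 182, 180]
214 (np.int64(262), np.int64(310)) [166, 181, 181, 189, 183, 179, 179, 179, 182, 180]
222 (np.int64(262), np.int64(310)) [163, 180, 180, 184, 181, 179, 182, 181, 178, 179]
230 None [86, 85, 90, 89, 86, 84, 89, 90, 86, 89]
238 None [83, 86, 87, 85, 87, 83, 87, 86, 85, 80]
246 None [81, 80, 127, 89, 84, 83, 81, 81, 78, 82]
255 None
262 (np.int64(160), np.int64(227))
300 (np.int64(161), np.int64(228))
306 (np.int64(161), np.int64(228))
[ 0.44114817 -0.2726837   0.15085474]
```

Stop confirmed at the predicted place to within 1 px. Descend to just above the rib.

```bash
python3 -c "
from h import *
plan([.436,-.2765,.02],Rt(-7.1))"
```

```text
at [ 0.4411 -0.2727  0.1509] clock 14.15 delta [-0.022   0.023   0.6543] turn [-0.0003  0.0004  0.0018] rows 3.1
```

Emit:
{"name": "arm_command", "arguments": {"steps": [{"turn":[0,0,0.0015],"delta_pos":[-0.022,0.023,0.12],"gripper":0.5},{"turn":[0,0,0.0015],"delta_pos":[-0.022,0.023,0.25],"gripper":0.5},{"turn":[0,0,0.0015],"delta_pos":[-0.022,0.023,0.4],"gripper":0.6},{"turn":[0,0,0.0015],"delta_pos":[-0.022,0.023,0.52],"gripper":0.6},{"turn":[0,0,0.0015],"delta_pos":[-0.022,0.023,0.62],"gripper":0.6},{"turn":[0,0,0.0015],"delta_pos":[-0.022,0.023,0.65],"gripper":0.6},{"turn":[0,0,0.0015],"delta_pos":[-0.022,0.023,0.65],"gripper":0.6},{"turn":[0,0,0.0015],"delta_pos":[-0.022,0.023,0.65],"gripper":0.6}]}}

```text
clock: 14.82
ee_pos: [0.4374, -0.2772, 0.0228]
orientation: [[0.993, -0.122, 0.0], [-0.122, -0.993, -0.0], [0.0, -0.0, -1.0]]
contact_force: [0.2, 0.2, 1.0]
grip_width: 0.398
grip_force: 0.0
```

```bash
python3 -c "
from h import *
plan([.436,-.2765,-.022],Rt(-7.1));print(state()['grip_width'],state()['q'].round(0))"
```

```text
at [ 0.4374 -0.2772  0.0228] clock 14.82 delta [-0.0075 -0.0027  0.2239] turn [-0.     -0.      0.0002] rows 1.1
0.3982967315855505 [-38.  -1. 119.   0.  62.  59.]
```

Emit:
{"name": "arm_command", "arguments": {"steps": [{"turn":[0,0,0],"delta_pos":[-0.007,-0.003,0.08],"gripper":0.6},{"turn":[0,0,0],"delta_pos":[-0.007,-0.003,0.16],"gripper":0.6},{"turn":[0,0,0],"delta_pos":[-0.007,-0.003,0.21],"gripper":0.6},{"turn":[0,0,0],"delta_pos":[-0.007,-0.003,0.22],"gripper":0.6},{"turn":[0,0,0],"delta_pos":[-0.007,-0.003,0.22],"gripper":1},{"turn":[0,0,0],"delta_pos":[-0.007,-0.003,0.22],"gripper":1},{"turn":[0,0,0],"delta_pos":[-0.007,-0.003,0.22],"gripper":1},{"turn":[0,0,0],"delta_pos":[-0.007,-0.003,0.22],"gripper":1}], "force": 30}}

```text
clock: 15.48
ee_pos: [0.4363, -0.2775, -0.0205]
orientation: [[0.992, -0.124, 0.002], [-0.124, -0.992, -0.001], [0.002, 0.001, -1.0]]
contact_force: [-0.3, -0.4, 0.5]
grip_width: 0.174
grip_force: 0.0
```

Emit:
{"name": "arm_command", "arguments": {"steps": [{"turn":[0,0,0],"delta_pos":[0,0,0],"gripper":1},{"turn":[0,0,0],"delta_pos":[0,0,0],"gripper":1},{"turn":[0,0,0],"delta_pos":[0,0,0],"gripper":1},{"turn":[0,0,0],"delta_pos":[0,0,0],"gripper":1}]}}

```text
clock: 15.82
ee_pos: [0.4362, -0.2771, -0.0207]
orientation: [[0.992, -0.124, 0.001], [-0.124, -0.992, -0.0], [0.001, 0.0, -1.0]]
contact_force: [-0.7, 2.3, 5.7]
grip_width: 0.125
grip_force: 30.0
```

Stop gripped (0.125 ≈ 12 mm). Lift and plan the tilted approach.

Emit:
{"name": "arm_command", "arguments": {"steps": [{"turn":[0,0,0],"delta_pos":[0,0,-0.03],"gripper":1},{"turn":[0,0,0],"delta_pos":[0,0,-0.1],"gripper":1},{"turn":[0,0,0],"delta_pos":[0,0,-0.25],"gripper":1},{"turn":[0,0,0],"delta_pos":[0,0,-0.4],"gripper":1},{"turn":[0,0,0],"delta_pos":[0,0,-0.55],"gripper":1},{"turn":[0,0,0],"delta_pos":[0,0,-0.6],"gripper":1},{"turn":[0,0,0],"delta_pos":[0,0,-0.6],"gripper":1}]}}

```text
clock: 16.4
ee_pos: [0.4373, -0.2784, 0.1016]
orientation: [[0.992, -0.124, 0.005], [-0.124, -0.992, -0.004], [0.005, 0.004, -1.0]]
contact_force: [1.5, 0.2, -2.0]
grip_width: 0.125
grip_force: 30.0
```

```bash
cat >> h.py <<'E'
OFF=np.array([-.0384,0,-.0207]) # tail in tool axes
CO=np.array([.5537,.0417,0.]);CX=np.array([.9995,-.0314,0]);CY=np.array([.0314,.9995,0])
def tailplan(x,y,z,tilt,yaw=-1.8):
    R=Rt(yaw,tilt);plan(CO+CX*x+CY*y+[0,0,z]-R@OFF,R)
def tail():
    s=state();R=s["orientation"];t=s["ee_pos"]+R@OFF-CO
    print("tail",(t@CX*1e3).round(1),(t@CY*1e3).round(1),(t[2]*1e3).round(1),"tilt",np.degrees(np.arcsin(R[2,0])).round(2),"yaw",np.degrees(np.arctan2(R[1,0],R[0,0])).round(2),"F",s["contact_force"].round(1),"grip",round(s["grip_width"],3),"t",round(s["clock"],1))
E
python3 - <<'E'
from h import *
tail();tailplan(-.0335,-.15,.1,15);tailplan(-.0335,0,.07,30)
E
```

```text
tail -144.6 -320.0 122.1 tilt 0.31 yaw -7.11 F [ 1.5  0.2 -2. ] grip 0.125 t 16.4
at [ 0.4373 -0.2784  0.1016] clock 16.4 delta [ 0.493  -0.9179  0.0574] turn [ 0.0025  0.0408 -0.0146] rows 5.0
at [ 0.4373 -0.2784  0.1016] clock 16.4 delta [ 0.4288 -1.6656  0.1477] turn [ 0.0045  0.0824 -0.0143] rows 8.3
```

Emit:
{"name": "arm_command", "arguments": {"steps": [{"turn":[0.0003,0.005,-0.002],"delta_pos":[0.06,-0.1,0.0],"gripper":1},{"turn":[0.0007,0.012,-0.004],"delta_pos":[0.14,-0.25,0.0],"gripper":1},{"turn":[0.001,0.02,-0.006],"delta_pos":[0.22,-0.4,0.02],"gripper":1},{"turn":[0.0015,0.026,-0.009],"delta_pos":[0.3,-0.55,0.02],"gripper":1},{"turn":[0.002,0.032,-0.012],"delta_pos":[0.38,-0.7,0.03],"gripper":1},{"turn":[0.0025,0.038,-0.014],"delta_pos":[0.45,-0.85,0.03],"gripper":1},{"turn":[0.0025,0.041,-0.0146],"delta_pos":[0.49,-0.92,0.03],"gripper":1},{"turn":[0.0025,0.041,-0.0146],"delta_pos":[0.49,-0.92,0.03],"gripper":1}]}}

```text
clock: 17.07
ee_pos: [0.5538, -0.1032, 0.0884]
orientation: [[0.968, -0.028, 0.25], [-0.028, -1.0, -0.001], [0.25, -0.006, -0.968]]
contact_force: [-1.0, -0.1, -2.0]
grip_width: 0.124
grip_force: 30.0
```

```bash
python3 - <<'E'
from h import *
tail();tailplan(-.0335,0,.07,30)
E
```

```text
tail -37.7 -145.0 98.8 tilt 14.49 yaw -1.68 F [-1.  -0.1 -2. ] grip 0.124 t 17.1
at [ 0.5538 -0.1032  0.0884] clock 17.07 delta [ 0.0063 -0.7234  0.0945] turn [-0.0011  0.0431  0.0002] rows 3.5
```

Emit:
{"name": "arm_command", "arguments": {"steps": [{"turn":[0,0.01,0],"delta_pos":[0,-0.12,0.0],"gripper":1},{"turn":[-0.0005,0.02,0],"delta_pos":[0,-0.28,0.02],"gripper":1},{"turn":[-0.0005,0.03,0],"delta_pos":[0,-0.44,0.04],"gripper":1},{"turn":[-0.001,0.04,0],"delta_pos":[0.006,-0.6,0.07],"gripper":1},{"turn":[-0.001,0.043,0],"delta_pos":[0.006,-0.7,0.09],"gripper":1},{"turn":[-0.001,0.043,0],"delta_pos":[0.006,-0.72,0.094],"gripper":1},{"turn":[-0.001,0.043,0],"delta_pos":[0.006,-0.72,0.094],"gripper":1},{"turn":[-0.001,0.043,0],"delta_pos":[0.006,-0.72,0.094],"gripper":1}]}}

```text
clock: 17.73
ee_pos: [0.5658, 0.0366, 0.0742]
orientation: [[0.864, -0.034, 0.502], [-0.028, -0.999, -0.019], [0.502, 0.003, -0.865]]
contact_force: [0.8, -0.6, -1.5]
grip_width: 0.123
grip_force: 30.0
```

```bash
python3 - <<'E'
from h import *
tail();tailplan(-.0335,0,.014,30);tailplan(-.0335,0,.03,30)
W=cam("wrist");keep(W,"w6.pkl");S=cam("scene");keep(S,"s6.pkl")
# nose top edge as seen by wrist cam, against rigid-grasp prediction
im=W[0]["color"];s=state();R=s["orientation"]
P=lambda x,y,z:proj(W,s["ee_pos"]+R@(OFF+np.array([x,-y,-z]))).round(1)
print("nose top front",P(.07,.025,.028),P(.07,-.025,.028),"nose bottom front",P(.07,.025,0),P(.07,-.025,0),"nose top back",P(.056,.025,.028))
g=cv2.cvtColor(im,cv2.COLOR_RGB2GRAY)
for u in(260,300):print(u,[int(v) for v in g[170:270:4,u]])
E
```

```text
tail -31.4 -4.6 72.8 tilt 30.16 yaw -1.85 F [ 0.8 -0.6 -1.5] grip 0.123 t 17.7
at [0.5658 0.0366 0.0742] clock 17.73 delta [-0.1572 -0.0242  0.2494] turn [ 0.0006 -0.0004 -0.0001] rows 1.4
at [0.5658 0.0366 0.0742] clock 17.73 delta [-0.117  -0.024   0.1802] turn [ 0.0006 -0.0004 -0.0001] rows 1.0
nose top front [229.3 217. ] [337.4 217.3] nose bottom front [236.8 200.8] [329.8 201.1] nose top back [230.5 245.1]
260 [124, 110, 103, 104, 105, 107, 109, 105, 128, 184, 184, 182, 196, 226, 226, 228, 226, 227, 227, 218, 153, 151, 67, 63, 64]
300 [128, 110, 99, 103, 100, 107, 106, 106, 125, 182, 181, 184, 192, 226, 226, 226, 227, 228, 228, 216, 68, 70, 67, 69, 65]
```

Emit:
{"name": "arm_command", "arguments": {"steps": [{"turn":[0.0006,0,0],"delta_pos":[-0.03,-0.024,0.04],"gripper":1},{"turn":[0.0006,0,0],"delta_pos":[-0.06,-0.024,0.08],"gripper":1},{"turn":[0.0006,0,0],"delta_pos":[-0.09,-0.024,0.13],"gripper":1},{"turn":[0.0006,0,0],"delta_pos":[-0.117,-0.024,0.18],"gripper":1},{"turn":[0.0006,0,0],"delta_pos":[-0.135,-0.024,0.21],"gripper":1},{"turn":[0.0006,0,0],"delta_pos":[-0.147,-0.024,0.232],"gripper":1},{"turn":[0.0006,0,0],"delta_pos":[-0.147,-0.024,0.232],"gripper":1},{"turn":[0.0006,0,0],"delta_pos":[-0.147,-0.024,0.232],"gripper":1}]}}

```text
clock: 18.5
ee_pos: [0.5641, 0.042, 0.0198]
orientation: [[0.864, -0.032, 0.503], [-0.028, -0.999, -0.015], [0.503, -0.001, -0.864]]
contact_force: [-0.6, -0.1, -1.5]
grip_width: 0.121
grip_force: 30.0
```

```bash
python3 - <<'E'
from h import *
tail();tailplan(-.035,0,.010,30);tailplan(-.0485,0,.0095,30)
E
```

```text
tail -33.2 0.7 18.3 tilt 30.23 yaw -1.88 F [-0.6 -0.1 -1.5] grip 0.121 t 18.5
at [0.5641 0.042  0.0198] clock 18.5 delta [-0.029   0.0032  0.0322] turn [-0.0001 -0.0006 -0.0002] rows 0.2
at [0.5641 0.042  0.0198] clock 18.5 delta [-0.0886  0.0033  0.0004] turn [-0.0001 -0.0006 -0.0002] rows 0.4
```

Down to about 10 mm tail height first, then slide under the lip.

Emit:
{"name": "arm_command", "arguments": {"steps": [{"turn":[0,0,0],"delta_pos":[-0.01,0.003,0.011],"gripper":1},{"turn":[0,0,0],"delta_pos":[-0.02,0.003,0.022],"gripper":1},{"turn":[0,0,0],"delta_pos":[-0.029,0.003,0.032],"gripper":1},{"turn":[0,0,0],"delta_pos":[-0.029,0.003,0.032],"gripper":1},{"turn":[0,0,0],"delta_pos":[-0.029,0.003,0.032],"gripper":1}]}}

```text
clock: 18.92
ee_pos: [0.5622, 0.0416, 0.0115]
orientation: [[0.863, -0.032, 0.504], [-0.028, -0.999, -0.015], [0.504, -0.001, -0.864]]
contact_force: [0.5, -0.6, -2.2]
grip_width: 0.122
grip_force: 30.0
```

```bash
python3 - <<'E'
from h import *
tail();tailplan(-.035,0,.008,30);tailplan(-.0485,0,.009,30)
E
```

```text
tail -35.1 0.2 10.1 tilt 30.25 yaw -1.86 F [ 0.5 -0.6 -2.2] grip 0.122 t 18.9
at [0.5622 0.0416 0.0115] clock 18.92 delta [-0.0053  0.0011  0.0099] turn [-0.0001 -0.0007 -0.0001] rows 0.1
at [0.5622 0.0416 0.0115] clock 18.92 delta [-0.0611  0.0011 -0.0284] turn [-0.0001 -0.0007 -0.0001] rows 0.3
```

Emit:
{"name": "arm_command", "arguments": {"steps": [{"turn":[0,-0.0005,0],"delta_pos":[-0.015,0.001,-0.006],"gripper":1},{"turn":[0,-0.0005,0],"delta_pos":[-0.03,0.001,-0.013],"gripper":1},{"turn":[0,-0.0005,0],"delta_pos":[-0.045,0.001,-0.02],"gripper":1},{"turn":[0,-0.0005,0],"delta_pos":[-0.06,0.001,-0.028],"gripper":1},{"turn":[0,-0.0005,0],"delta_pos":[-0.06,0.001,-0.028],"gripper":1},{"turn":[0,-0.0005,0],"delta_pos":[-0.06,0.001,-0.028],"gripper":1}]}}

```text
clock: 19.42
ee_pos: [0.549, 0.0419, 0.0106]
orientation: [[0.865, -0.032, 0.501], [-0.028, -0.999, -0.015], [0.501, -0.001, -0.865]]
contact_force: [-0.7, 0.1, -1.5]
grip_width: 0.121
grip_force: 30.0
```

```bash
python3 - <<'E'
from h import *
tail()
for t in(22,15,8,0):tailplan(-.0485,0,.0088,t)
E
```

```text
tail -48.3 0.1 9.3 tilt 30.09 yaw -1.86 F [-0.7  0.1 -1.5] grip 0.121 t 19.4
at [0.549  0.0419 0.0106] clock 19.42 delta [-0.0186  0.0002  0.0274] turn [-0.0002 -0.0225 -0.0001] rows 1.1
at [0.549  0.0419 0.0106] clock 19.42 delta [-0.0357  0.0002  0.0478] turn [-0.0002 -0.0419 -0.0001] rows 2.1
at [0.549  0.0419 0.0106] clock 19.42 delta [-0.0552  0.0003  0.066 ] turn [-0.0002 -0.0614 -0.0001] rows 3.1
at [0.549  0.0419 0.0106] clock 19.42 delta [-0.0799  0.0003  0.0837] turn [-0.0002 -0.0836 -0.0001] rows 4.2
```

Tail is under the lip without contact. Rotate the nose down about the tail edge.

Emit:
{"name": "arm_command", "arguments": {"steps": [{"turn":[0,-0.011,0],"delta_pos":[-0.009,0,0.014],"gripper":1},{"turn":[0,-0.0225,0],"delta_pos":[-0.0186,0,0.027],"gripper":1},{"turn":[0,-0.032,0],"delta_pos":[-0.027,0,0.038],"gripper":1},{"turn":[0,-0.042,0],"delta_pos":[-0.036,0,0.048],"gripper":1},{"turn":[0,-0.052,0],"delta_pos":[-0.045,0,0.057],"gripper":1},{"turn":[0,-0.0614,0],"delta_pos":[-0.055,0,0.066],"gripper":1},{"turn":[0,-0.0614,0],"delta_pos":[-0.055,0,0.066],"gripper":1},{"turn":[0,-0.0614,0],"delta_pos":[-0.055,0,0.066],"gripper":1}]}}

```text
clock: 20.08
ee_pos: [0.547, 0.0419, -0.0065]
orientation: [[0.99, -0.032, 0.14], [-0.032, -0.999, -0.003], [0.14, -0.001, -0.99]]
contact_force: [-0.5, 0.5, -1.2]
grip_width: 0.125
grip_force: 30.0
```

```bash
python3 - <<'E'
from h import *
tail()
for t in(4,0):tailplan(-.0485,0,.0088,t)
W=cam("wrist");im=W[0]["color"];s=state();R=s["orientation"]
P=lambda x,y,z:proj(W,s["ee_pos"]+R@(OFF+np.array([x,-y,-z]))).round(1)
print("nose top front",P(.07,.0,.028),"bottom",P(.07,0,0),"top back",P(.056,.0,.028))
c=CO+.036*CX
print("shaft near edge",proj(W,c-.012*CX+[0,0,.032]).round(1),"top",proj(W,c+[0,0,.044]).round(1),"far",proj(W,c+.012*CX+[0,0,.032]).round(1))
g=cv2.cvtColor(im,cv2.COLOR_RGB2GRAY)
for u in(260,300):print(u,[(r,int(g[r,u])) for r in range(130,262,4)])
E
```

```text
tail -47.6 0.0 8.6 tilt 8.04 yaw -1.84 F [-0.5  0.5 -1.2] grip 0.125 t 20.1
at [ 0.547   0.0419 -0.0065] clock 20.08 delta [-0.0119  0.0001  0.0117] turn [-0.0002 -0.0112 -0.0001] rows 0.6
at [ 0.547   0.0419 -0.0065] clock 20.08 delta [-0.0205  0.0001  0.0242] turn [-0.0002 -0.0223 -0.0001] rows 1.1
nose top front [281.8 220.8] bottom [281.9 204.4] top back [281.8 248.6]
shaft near edge [281.8 201.9] top [281.7 179.5] far [281.8 153.3]
260 [(130, 114), (134, 113), (138, 109), (142, 110), (146, 113), (150, 113), (154, 132), (158, 174), (162, 195), (166, 210), (170, 210), (174, 215), (178, 219), (182, 217), (186, 211), (190, 207), (194, 174), (198, 164), (202, 111), (206, 158), (210, 154), (214, 156), (218, 190), (222, 250), (226, 250), (230, 250), (234, 250), (238, 250), (242, 250), (246, 243), (250, 180), (254, 178), (258, 74)]
300 [(130, 110), (134, 110), (138, 111), (142, 106), (146, 111), (150, 113), (154, 125), (158, 174), (162, 193), (166, 207), (170, 211), (174, 216), (178, 220), (182, 218), (186, 213), (190, 210), (194, 192), (198, 169), (202, 111), (206, 156), (210, 155), (214, 157), (218, 190), (222, 250), (226, 250), (230, 250), (234, 250), (238, 249), (242, 249), (246, 243), (250, 80), (254, 77), (258, 76)]
```

Emit:
{"name": "arm_command", "arguments": {"steps": [{"turn":[0,-0.006,0],"delta_pos":[-0.006,0,0.006],"gripper":1},{"turn":[0,-0.011,0],"delta_pos":[-0.011,0,0.012],"gripper":1},{"turn":[0,-0.017,0],"delta_pos":[-0.015,0,0.018],"gripper":1},{"turn":[0,-0.0223,0],"delta_pos":[-0.0205,0,0.024],"gripper":1},{"turn":[0,-0.0223,0],"delta_pos":[-0.0205,0,0.024],"gripper":1},{"turn":[0,-0.0223,0],"delta_pos":[-0.0205,0,0.024],"gripper":1}]}}

```text
clock: 20.63
ee_pos: [0.5424, 0.0421, -0.0121]
orientation: [[0.999, -0.032, -0.0], [-0.032, -0.999, 0.001], [-0.0, -0.001, -1.0]]
contact_force: [-0.1, -1.1, -1.5]
grip_width: 0.125
grip_force: 30.0
```

```bash
python3 - <<'E'
from h import *
tail();tailplan(-.0485,0,.008,0);print(state()["wrist_torque"].round(2))
E
```

```text
tail -49.7 0.1 8.6 tilt -0.01 yaw -1.82 F [-0.1 -1.1 -1.5] grip 0.125 t 20.6
at [ 0.5424  0.0421 -0.0121] clock 20.63 delta [0.0061 0.0004 0.0031] turn [-0.0002  0.     -0.0001] rows 0.0
[ 0.05  0.03 -0.03]
```

Flat with no contact yet; lower gently until it bears on the plate.

Emit:
{"name": "arm_command", "arguments": {"steps": [{"turn":[0,0,0],"delta_pos":[0.005,0,0.004],"gripper":1},{"turn":[0,0,0],"delta_pos":[0.005,0,0.008],"gripper":1},{"turn":[0,0,0],"delta_pos":[0.005,0,0.008],"gripper":1},{"turn":[0,0,0],"delta_pos":[0.005,0,0.008],"gripper":1}]}}

```text
clock: 20.97
ee_pos: [0.5434, 0.0422, -0.0127]
orientation: [[0.999, -0.032, -0.001], [-0.032, -0.999, 0.001], [-0.001, -0.001, -1.0]]
contact_force: [-4.3, -0.1, 5.1]
grip_width: 0.123
grip_force: 30.0
```

```bash
python3 - <<'E'
from h import *
tail();print(state()["wrist_torque"].round(2))
E
```

```text
tail -48.7 0.1 8.0 tilt -0.07 yaw -1.82 F [-4.3 -0.1  5.1] grip 0.123 t 21.0
[ 0.02  0.78 -0.07]
```

The stop bears on the plate. Release and retreat upward.

Emit:
{"name": "arm_command", "arguments": {"steps": [{"turn":[0,0,0],"delta_pos":[0,0,0],"gripper":1},{"turn":[0,0,0],"delta_pos":[0,0,0],"gripper":0.8},{"turn":[0,0,0],"delta_pos":[0,0,0],"gripper":0.7},{"turn":[0,0,0],"delta_pos":[0,0,0],"gripper":0.65},{"turn":[0,0,0],"delta_pos":[0,0,0],"gripper":0.65},{"turn":[0,0,0],"delta_pos":[0,0,0],"gripper":0.65},{"turn":[0,0,0],"delta_pos":[0,0,0],"gripper":0.65}], "force": 5}}

```text
clock: 21.55
ee_pos: [0.5439, 0.042, -0.0135]
orientation: [[0.999, -0.032, -0.001], [-0.032, -0.999, 0.001], [-0.001, -0.001, -1.0]]
contact_force: [-1.2, 0.7, -0.7]
grip_width: 0.348
grip_force: 0.0
```

Emit:
{"name": "arm_command", "arguments": {"steps": [{"turn":[0,0,0],"delta_pos":[0,0,-0.04],"gripper":0.65},{"turn":[0,0,0],"delta_pos":[0,0,-0.12],"gripper":0.65},{"turn":[0,0,0],"delta_pos":[0,0,-0.25],"gripper":0.65},{"turn":[0,0,0],"delta_pos":[0,0,-0.45],"gripper":0.65},{"turn":[0,0,0],"delta_pos":[0,0,-0.65],"gripper":0.65},{"turn":[0,0,0],"delta_pos":[0,0,-0.85],"gripper":0.65},{"turn":[0,0,0],"delta_pos":[0,0,-0.9],"gripper":0.65},{"turn":[0,0,0],"delta_pos":[0,0,-0.9],"gripper":0.65}]}}

```text
clock: 22.22
ee_pos: [0.5473, 0.0418, 0.1727]
orientation: [[0.999, -0.032, 0.009], [-0.032, -0.999, 0.001], [0.009, -0.001, -1.0]]
contact_force: [0.3, 1.2, 0.2]
grip_width: 0.35
grip_force: 0.0
```

```bash
python3 - <<'E'
from h import *
W=cam("wrist");save(W,"end.png",(150,100,410,295),2.5)
p=lambda x,y,z:proj(W,CO+CX*x+CY*y+[0,0,z]).round(1)
print("pred nose front top",p(.0215,.025,.036),p(.0215,-.025,.036),"shaft edges",p(.024,0,.032),p(.048,0,.032),"shaft ends",p(.036,.09,.044),p(.036,-.09,.044),"lip edge",p(-.04,0,.029))
s=state();print(s["grip_width"],s["contact_force"].round(1),s["clock"])
E
```

```text
pred nose front top [256.5 163.7] [308.3 163.7] shaft edges [282.4 160.5] [282.4 135.4] shaft ends [186.  149.4] [378.8 149.6] lip edge [282.4 221.9]
0.35021295840553984 [ 0.6  0.2 -0.8] 22.2667
```

View pics/end.png

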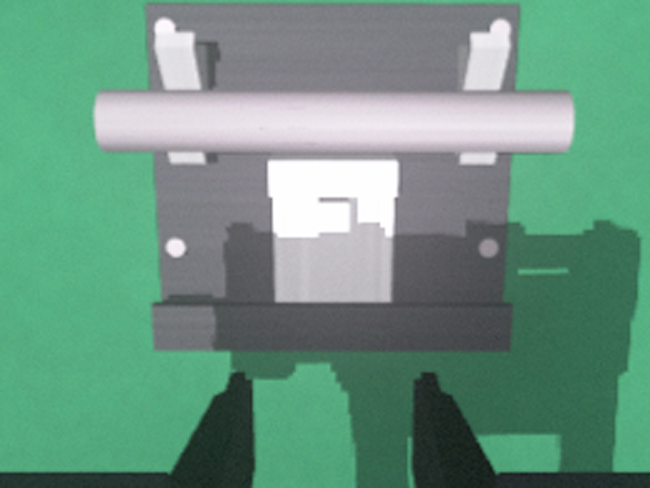

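The final view shows the shaft across both V-blocks, from crop (95,121) to (573,121). The stop lies square in front of it, nose at rows 160–195, with its tail under the lip at row 302. All of this matches prediction, so I hand in.

```bash
python3 -c "
from station import sign_off
print(sign_off())"
```

```text
the job is handed in; nothing more can be done
None
```

I handed the job in at about 22 s: the shaft lies centred in both V-blocks and the stop lies flat in front of it with its tail under the lip, both released. I read that from the last camera view, as the hand-in gave no verdict. The first grasp closed above the shaft because the fingertips sat about 36 mm higher than the reported TCP; I measured that on the shaft's top and corrected for it.

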